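# Load and trim the specimen rocker

### The job

Load every specimen box on the bench onto the rocker's deck, each in a bay of its own: push it in flat under the sloping nose of that bay's sprung finger, fully home against the back stop, so that the finger bears down on it. Then slide the poise along the beam until the loaded beam, left alone, floats level, and only then throw the drive lever fully over, away from the robot. Leave the beakers and the petri dish alone.

Things in the scene. Friction and masses are not known exactly. Their poses are not given: they have to be found in the camera images.
- cass1: sealed specimen box, a white plastic slab with an amber window in each face, 60 x 34 x 14 mm (x, y, z), hidden weight 40 to 85 g; origin at its centre, x along its length, z through its thickness; the same either way round or over. May be absent
- cass2: sealed specimen box, a white plastic slab with an amber window in each face, 60 x 34 x 14 mm (x, y, z), hidden weight 40 to 85 g; origin at its centre, x along its length, z through its thickness; the same either way round or over. May be absent
- cass3: sealed specimen box, a white plastic slab with an amber window in each face, 60 x 34 x 14 mm (x, y, z), hidden weight 40 to 85 g; origin at its centre, x along its length, z through its thickness; the same either way round or over. May be absent
- bay1 (a point): centre of a box that is fully home in the inner bay, 55 mm from the pivot; on the tilting deck: 7 mm above it, 30 mm in front of the 10 mm high back stop. x points in, from the deck's open front edge (45 mm in front of this point) to the back stop; y along the beam, away from the pivot; z up from the deck. Bays are 64 mm apart, with no walls between
- bay2 (a point): the same for the middle bay, 119 mm from the pivot
- bay3 (a point): the same for the outer bay, 183 mm from the pivot
- clip1 (a joint): sprung steel finger over bay1, 14 mm wide, hinged 46 mm behind the bay point, 12 mm above the deck. 0 rad = down, its heel (8 mm behind the bay point) 5 mm off the deck; about 0.24 with a box beneath. Its nose slopes up from the heel at 27 degrees to 24 mm in front of the bay point, 20 mm off the deck: a flat box pushed in along x lifts it. Presses 2 N down, 3.5 N on a box
- clip2 (a joint): the same finger over bay2
- clip3 (a joint): the same finger over bay3
- rocker: see-saw rocker: cream base 100 (x) x 485 (y) x 30 mm, fixed; origin on the bench below the pivot, which is 46 mm up. Over it floats the beam, along y: on the +y side the aluminium deck (x -45 to 55, y 20 to 220 mm, top 10 mm above the pivot), on the -y side the steel bar with the poise, ending at an index post with a black mark at pivot height
- beam (a joint): tilt of the beam, rad: 0 = level, positive = deck end up and poise end down; stops at -0.06 and 0.06. Starts deck down. Soft self-centring: between the stops 1 mm of poise travel tilts it by about 0.005 rad; settles within 1 s of being let go
- poise (a joint): travel of the poise along the bar, m: 0 = nearest the pivot (45 mm from it), grows outward to 0.165, which lowers the poise end; stays where left (1 N friction). With the deck empty balance would be near 0.05; loaded it lies between 0.06 and 0.16
- poise_grip (a point): grip point on the poise, a dark steel block 36 (x) x 32 (y) x 30 mm with an upright fin, 30 mm across the beam (x), 16 mm along it (y), 32 mm high; the point is on the fin's centre line, 24 mm above the block and 8 mm below the fin's top. Axes as the bays': the poise slides along -y as its joint grows
- drive (a joint): drive lever, rad: 0 = leaning to the robot (off), 1.0 = fully over, away from the robot (on). Moves with about 1 N at its knob and stays where left
- drive_tip (a point): centre of the lever's black ball knob, 26 mm diameter, on a 70 mm stem that hinges 22 mm above the bench on a cream block 70 x 50 x 25 mm. It swings in the plane of its own x and z; off, the knob is 34 mm on the robot's side (-x) of the hinge, fully over 34 mm beyond it
- beaker1: glass beaker, 68 mm wide, 95 mm high, standing in the steel tray; bystander; origin at the centre of its underside
- beaker2: a second such beaker in the tray; bystander
- dish: white closed petri dish, 90 mm wide, 16 mm high, on the bench; bystander; origin at the centre of its underside
Not all that is in view belongs to the job. Leave any yellow look-alike of the part that bears drive alone. What is shaped like the cass2 but turquoise is not meant.

How it is judged:
By the outcome, as a careful person would: the job done as asked, in the order asked, and still so for the second after the job is handed in, with the robot touching nothing.
Of cass1, cass2, cass3 only 2 to 3 are there at a start; the rules pass over those that are not, and their reading is None.
At some moment in a run one of cass1, cass2, cass3 may be knocked a few centimetres aside while the robot is not near it.
Once in a run the grip may slacken for a moment while it holds something.
It also fails if it takes over 210 s, if anything falls off the work surface, if the arm or the gripper's body presses on something with over 40 N, if the wrist force passes 120 N, or if a joint passes its speed limit or range.

### The arm

A 6-joint arm with a two-finger parallel gripper is mounted at the origin on the work surface. World frame = base frame: x ahead of the robot, y to its left, z up, the work surface at z = 0. Lengths are in m, angles in rad, forces in N, time in s.
With the tool pointing down it reaches from about 0.375 to 0.925 m from the base axis. Payload 5.7 kg.
Tool frame: the origin (TCP) lies at the very end of the fingers, on their centre line; the grasp point (between the pads) lies 19 mm behind it; z points along the fingers, y is the line along which they close (so a half turn about z gives the same grasp; the last joint's range is limited). The gripper opens to 88 mm and grips with 3 to 60 N. Pads are 20 mm wide; open, the fingers measure 115 mm over their backs; the gripper's body (75 mm by 178 mm) begins 61 mm behind the grasp point.
Start: joints at [-1.449, 0.359, 1.51, -0, 1.272, -0.115], TCP at [0.141, -0.583, 0.223] pointing down, gripper open.
Joint ranges: [-2.97, 2.97], [-1.01, 2.36], [0.21, 2.38], [-0.96, 4.11], [0.2, 2.71], [-2.98, 2.98]. Speed limits (rad/s): [2.39, 2.39, 3.14, 3.14, 3.14, 3.14].

### API

Orientations are given as a unit quaternion [x, y, z, w].
In Python, from bench import manip gives the robot as it stands.
- The arm moves only by the tool send_rows, never from a script. Its argument "plan" is a list of rows, each an object of numbers: "x", "y", "z": the shift along the world's x, y, z in m; "ax", "ay", "az": the turn, a rotation vector about the world's x, y, z in degrees. A call has 1 to 12 rows; each row shifts and turns the commanded pose from where the row before left it; what a row does not reach is not made up. A row lasts 1/12 s, in which the tool goes at most 41.7 mm and 7.16 degrees, less where a joint would pass 70% of its speed; a pose out of reach is approached as far as the arm can. A call is refused whole if a number of a shift passes 0.0417 or a number of a turn 7.16, either way. A call with a gripper value outside its range is refused whole. "grip" is the closure, from 0 (fully open) to 1 (shut), set as the call begins (left out, the last holds). The fingers move at their own pace and stop on an object; "newtons" is the grip in N (left out, the last holds). Time passes only in rows, so rows that do not move let the fingers close. It gives the time, the measured TCP pose, the force, the opening and the grip force at its end, in the units of the state.
- manip.get_obs(): the state, without advancing time (a new reading comes with each control period).
- manip.capture(name): name is "scene" or "top" or "wrist"; returns the picture (384x512x3 uint8, red, green, blue); there is no depth.
- manip.camera_model(name): a dict with "fx", "fy", "cx", "cy" (pixels), "R" (3x3) and "t" (3): a world point X has camera coordinates R X + t. Camera axes: x right, y down, z forward; pixel columns grow to the right and rows downward; lengths in m; the calibration is good to about 2 mm. A picture is of the moment at which its call begins: read the wrist's pose just before it. camera_model takes no time and is no camera call; for the wrist camera it gives the pose at the moment of the call.
- manip.sign_off(): hands the job in; it is judged then, once.
The state is a dict: "time_s": time; "joint_pos": joint angles; "joint_vel": joint speeds; "joint_torque": joint torques, N m; "tool_pos": TCP position; "eef_rot": TCP orientation; "ft_force": force on the tool from outside, world axes, zero at the start; "torque": the same for the moment, N m; "width": finger opening in m; "gripper_force": force on a finger pad.
Only numpy, scipy, OpenCV 4.12 (cv2) and the standard library are available. Lean on these libraries where they do the work, as an engineer would, in place of code of your own. Each camera call takes 0.05 s, during which the arm holds its last target. There are 200 camera calls.

## Working session

There is one attempt and no reset: what is moved stays moved. The work goes in short steps, Python scripts to look and compute and a tool call to move; the robot and the scene stay as the last step left them, time stands still between calls to the robot, and variables do not carry over. Pictures are saved under pics/ and viewed, at most 14 in all, crops included, and the job is handed in when it is done.

Besides the shell and the picture viewer there is one more tool, called after "Emit:" as name(argument=value, ...), one argument or row to a line, values as JSON. send_rows: Moves the arm, as the interface text tells. Its arguments: {"type":"object","properties":{"plan":{"type":"array","items":{"type":"object","properties":{"x":{"type":"number"},"y":{"type":"number"},"z":{"type":"number"},"ax":{"type":"number"},"ay":{"type":"number"},"az":{"type":"number"}}}},"grip":{"type":"number"},"newtons":{"type":"number"}},"required":["plan"]}

```bash
ls; mkdir -p pics; cat > h.py <<'E'
import numpy as np, cv2
from bench import manip
def save(n,img): cv2.imwrite(f'pics/{n}.png',img[:,:,::-1])
def ray(m,u,v):
    R=np.array(m['R']);t=np.array(m['t'])
    d=R.T@np.array([(u-m['cx'])/m['fx'],(v-m['cy'])/m['fy'],1]);return -R.T@t,d
def onz(m,u,v,z):
    o,d=ray(m,u,v);return o+d*(z-o[2])/d[2]
def px(m,X):
    c=np.array(m['R'])@np.array(X)+np.array(m['t']);return np.array([m['fx']*c[0]/c[2]+m['cx'],m['fy']*c[1]/c[2]+m['cy']])
E
python3 - <<'E'
from h import *
for n in('scene','top'):
    i=manip.capture(n);save(n+'0',i);np.save(n+'0.npy',i)
    m=manip.camera_model(n);o,d=ray(m,m['cx'],m['cy']);print(n,m['fx'],o,d)
i=manip.capture('wrist');save('wrist0',i)
save('top0b',cv2.resize(np.load('top0.npy'),(800,600),interpolation=cv2.INTER_CUBIC))
print(manip.get_obs())
E
```

```text
pics
scene 464.34469342801987 [ 1.62314057 -0.59288733  0.89287235] [-0.73102389  0.40439776 -0.54960579]
top 450.06126379986154 [0.39871297 0.00975647 1.22676743] [ 0.10973027 -0.023342   -0.99368728]
{'time_s': 0.15, 'joint_pos': array([-1.44907048e+00,  3.59373113e-01,  1.51117157e+00, -2.74399648e-05,
        1.27250643e+00, -1.15099105e-01]), 'joint_vel': array([-9.02963349e-06, -4.10846198e-04, -2.50108072e-03,  6.68664409e-04,
       -5.87036638e-04,  1.48977538e-03]), 'joint_torque': array([ 4.15316945e-04, -5.15757608e+01, -2.71008021e+01,  6.74807047e-02,
        3.05341172e-02, -7.48009211e-05]), 'tool_pos': array([ 0.1406886 , -0.58272444,  0.22198738]), 'eef_rot': array([ 9.92996689e-01,  1.18139932e-01, -1.55273012e-05, -7.29181545e-04]), 'ft_force': array([ 0.07945125,  0.7107322 , -0.55886015]), 'torque': array([0.0061646, 0.0525364, 0.0358783]), 'gripper_force': 0.0, 'width': 0.08796587446102477}
```

View pics/top0b.png

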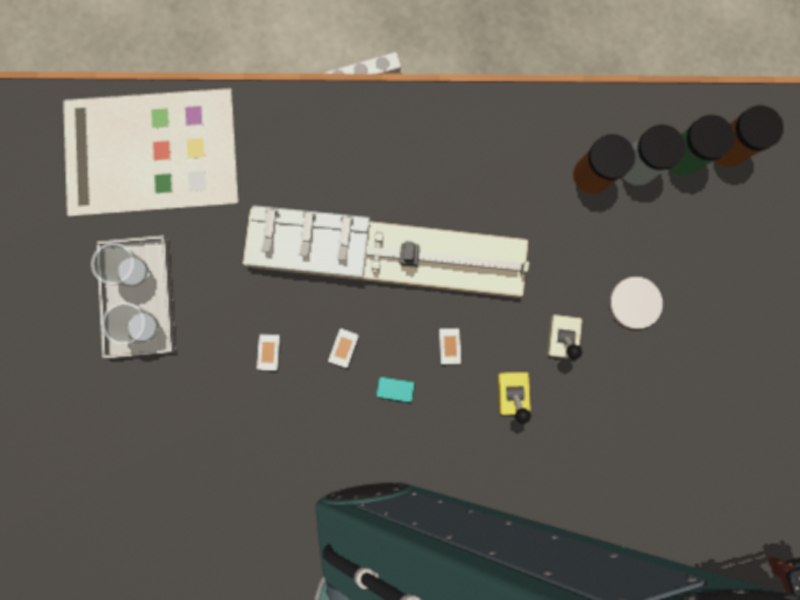

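View pics/scene0.png

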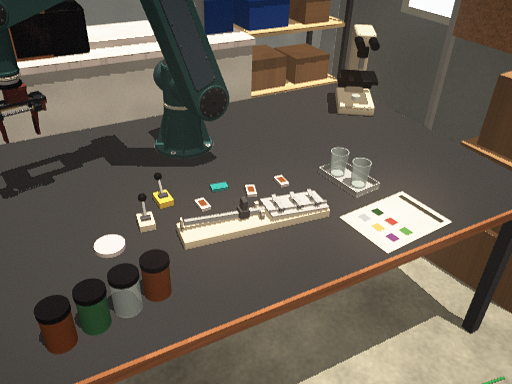

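Top view (800x600 pixels). Candidates for the boxes are white slabs with amber windows at (268,352), (344,348) and (450,346). The turquoise slab at (395,390) is a decoy. For the drive lever, the cream-based one at (566,337) is the real one, and the yellow one at (515,394) is a look-alike. The rocker runs from (245,235) to (527,265), with its deck on the left (+y) and the poise fin at (409,253). The dish is at (637,302).

```bash
python3 - <<'E'
from h import *
i=np.load('top0.npy');m=manip.camera_model('top')
h=cv2.cvtColor(i,cv2.COLOR_RGB2HSV)
s=.64
# boxes
for (u,v) in[(268,352),(344,348),(450,346),(395,390)]:
    u*=s;v*=s
    g=np.zeros(i.shape[:2],np.uint8);a=slice(int(v)-17,int(v)+18);b=slice(int(u)-17,int(u)+18)
    g[a,b]=(h[a,b,2]>110)*255
    c=max(cv2.findContours(g,0,1)[0],key=cv2.contourArea)
    P=np.array([onz(m,*p[0],.014)[:2] for p in c])
    r=cv2.minAreaRect((P*1000).astype(np.float32));print('box',u,v,r)
# rocker features
def at(n,u,v,z): print(n,onz(m,u*s,v*s,z).round(4))
at('base -y far',528,238,.03);at('base -y near',524,297,.03)
at('deck +y far',250,207,.056);at('deck +y near',245,266,.053);at('deck in far',369,218,.056);at('deck in near',365,277,.055)
at('fin',410,246,.105);at('index',526,265,.046)
at('lever knob',574,352,.083);at('dish',637,302,.016)
for n,p in dict(c1=(551,316),c2=(582,318),c3=(580,359),c4=(549,355)).items(): at(n,*p,.025)
g=cv2.resize(i[115:270,130:400],(800,460),interpolation=cv2.INTER_CUBIC);save('crop0',g)
E
```

```text
box 171.52 225.28 ((434.9861145019531, 203.7990264892578), (37.35639572143555, 61.38117599487305), 89.83218383789062)
box 220.16 222.72 ((440.8093566894531, 74.80386352539062), (37.50332260131836, 63.0593376159668), 70.16551971435547)
box 288.0 221.44 ((443.64324951171875, -109.77003479003906), (37.655982971191406, 59.187889099121094), 89.90845489501953)
box 252.8 249.6 ((370.0052795410156, -14.238666534423828), (61.51988983154297, 35.27742004394531), 80.4204330444336)
base -y far [ 0.6286 -0.2461  0.03  ]
base -y near [ 0.5256 -0.2368  0.03  ]
deck +y far [0.6761 0.2303 0.056 ]
deck +y near [0.5758 0.2372 0.053 ]
deck in far [0.6576 0.0292 0.056 ]
deck in near [0.5569 0.0358 0.055 ]
fin [ 0.6007 -0.0379  0.105 ]
index [ 0.5788 -0.2382  0.046 ]
lever knob [ 0.4297 -0.3057  0.083 ]
dish [ 0.5182 -0.4375  0.016 ]
c1 [ 0.4932 -0.2838  0.025 ]
c2 [ 0.4897 -0.3374  0.025 ]
c3 [ 0.4193 -0.3317  0.025 ]
c4 [ 0.4262 -0.2785  0.025 ]
```

View pics/crop0.png

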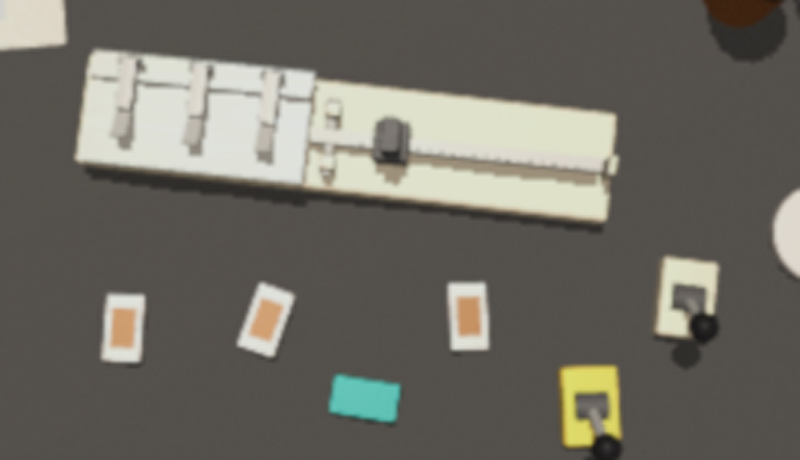

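Emit:
send_rows(
  plan=[
    {"x": 0.02,"y": 0.035,"z": 0.007,"az": -1.1},
    {"x": 0.02,"y": 0.035,"z": 0.007,"az": -1.1},
    {"x": 0.02,"y": 0.035,"z": 0.007,"az": -1.1},
    {"x": 0.02,"y": 0.035,"z": 0.007,"az": -1.1},
    {"x": 0.02,"y": 0.035,"z": 0.007,"az": -1.1},
    {"x": 0.02,"y": 0.035,"z": 0.007,"az": -1.1},
    {"x": 0.02,"y": 0.035,"z": 0.007,"az": -1.1},
    {"x": 0.02,"y": 0.035,"z": 0.007,"az": -1.1},
    {"x": 0.02,"y": 0.035,"z": 0.007,"az": -1.1},
    {"x": 0.02,"y": 0.035,"z": 0.007,"az": -1.1},
    {"x": 0.02,"y": 0.035,"z": 0.007,"az": -1.1},
    {"x": 0.02,"y": 0.035,"z": 0.007,"az": -1.1},
  ],
)

```text
invalid input at $.plan[0]: expected keys x, y, z, ax, ay, az
```

Emit:
send_rows(
  plan=[
    {"x": 0.012,"y": 0.03},
    {"x": 0.012,"y": 0.03},
    {"x": 0.012,"y": 0.03},
    {"x": 0.012,"y": 0.03},
    {"x": 0.012,"y": 0.03},
    {"x": 0.012,"y": 0.03},
    {},
    {},
  ],
)

```text
invalid input at $.plan[0]: expected keys x, y, z, ax, ay, az
```

```bash
python3 - <<'E'
from h import *
m=manip.camera_model('wrist');i=manip.capture('wrist');np.save('w1.npy',i);save('w1',cv2.resize(i,(800,600)))
import pickle;pickle.dump(m,open('w1.pkl','wb'))
print(manip.get_obs()['tool_pos'],manip.get_obs()['eef_rot']);print(m)
print(px(m,[.606,.0688,.056]),px(m,[.441,.075,.014]))
E
```

```text
[ 0.14069288 -0.58278811  0.22208364] [ 9.92998006e-01  1.18129364e-01 -8.64963906e-06 -6.43350261e-04]
{'fx': 323.7278744167561, 'fy': 323.7278744167561, 'cx': 253.22870323141788, 'cy': 192.08178165522781, 'R': array([[ 0.23586999, -0.97178381, -0.0012583 ],
       [-0.92991839, -0.22608406,  0.29006515],
       [-0.2821651 , -0.06724755, -0.95700607]]), 't': array([-0.59902596, -0.03557545,  0.39137607])}
[ -790.86491443 -1002.52979461] [-486.60296211 -405.30437026]
```

View pics/w1.png

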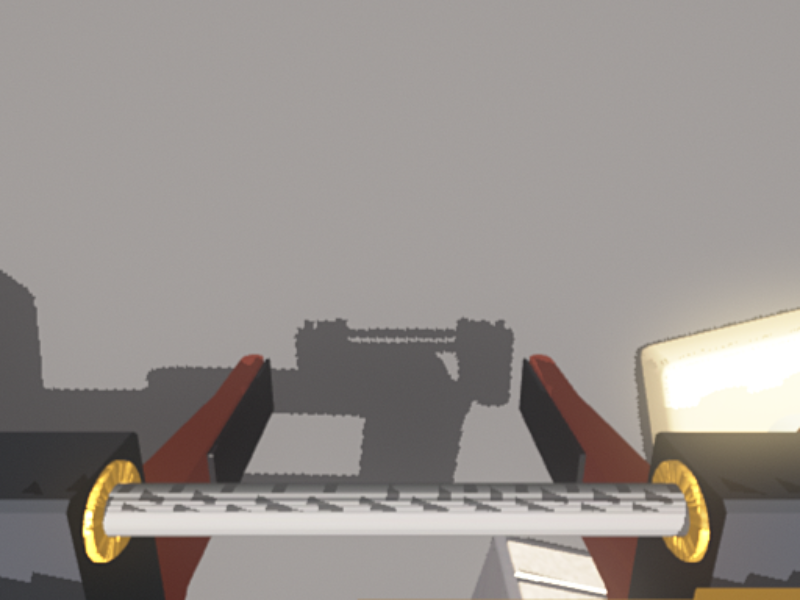

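The wrist view shows only bare bench: the moves were refused because every key is required. I'll resend them in full.

Emit:
send_rows(
  plan=[
    {"x": 0.02,"y": 0.035,"z": 0.007,"ax": 0,"ay": 0,"az": -1.1},
    {"x": 0.02,"y": 0.035,"z": 0.007,"ax": 0,"ay": 0,"az": -1.1},
    {"x": 0.02,"y": 0.035,"z": 0.007,"ax": 0,"ay": 0,"az": -1.1},
    {"x": 0.02,"y": 0.035,"z": 0.007,"ax": 0,"ay": 0,"az": -1.1},
    {"x": 0.02,"y": 0.035,"z": 0.007,"ax": 0,"ay": 0,"az": -1.1},
    {"x": 0.02,"y": 0.035,"z": 0.007,"ax": 0,"ay": 0,"az": -1.1},
    {"x": 0.02,"y": 0.035,"z": 0.007,"ax": 0,"ay": 0,"az": -1.1},
    {"x": 0.02,"y": 0.035,"z": 0.007,"ax": 0,"ay": 0,"az": -1.1},
    {"x": 0.02,"y": 0.035,"z": 0.007,"ax": 0,"ay": 0,"az": -1.1},
    {"x": 0.02,"y": 0.035,"z": 0.007,"ax": 0,"ay": 0,"az": -1.1},
    {"x": 0.02,"y": 0.035,"z": 0.007,"ax": 0,"ay": 0,"az": -1.1},
    {"x": 0.02,"y": 0.035,"z": 0.007,"ax": 0,"ay": 0,"az": -1.1},
  ],
)

```text
time_s: 1.2
tool_pos: [0.3811, -0.1613, 0.3071]
eef_rot: [1.0, 0.003, 0.0, 0.0]
ft_force: [1.1, -0.5, 0.0]
width: 0.0878
gripper_force: 0.0
```

Emit:
send_rows(
  plan=[
    {"x": 0.012,"y": 0.035,"z": 0,"ax": 0,"ay": 0,"az": 0},
    {"x": 0.012,"y": 0.035,"z": 0,"ax": 0,"ay": 0,"az": 0},
    {"x": 0.012,"y": 0.035,"z": 0,"ax": 0,"ay": 0,"az": 0},
    {"x": 0.012,"y": 0.035,"z": 0,"ax": 0,"ay": 0,"az": 0},
    {"x": 0.012,"y": 0.035,"z": 0,"ax": 0,"ay": 0,"az": 0},
    {"x": 0.012,"y": 0.035,"z": 0,"ax": 0,"ay": 0,"az": 0},
    {"x": 0.012,"y": 0.035,"z": 0,"ax": 0,"ay": 0,"az": 0},
    {"x": 0,"y": 0,"z": 0,"ax": 0,"ay": 0,"az": 0},
    {"x": 0,"y": 0,"z": 0,"ax": 0,"ay": 0,"az": 0},
  ],
)

```text
time_s: 1.95
tool_pos: [0.4647, 0.0833, 0.3063]
eef_rot: [1.0, 0.005, -0.0, 0.0]
ft_force: [0.3, -0.4, -0.2]
width: 0.088
gripper_force: 0.0
```

```bash
python3 - <<'E'
from h import *
m=manip.camera_model('wrist');i=manip.capture('wrist');np.save('w1.npy',i);save('w1b',cv2.resize(i,(800,600),interpolation=cv2.INTER_CUBIC))
import pickle;pickle.dump(m,open('w1.pkl','wb'))
print(manip.get_obs()['tool_pos'],manip.get_obs()['eef_rot'])
for P in ([.606,.0688,.056],[.441,.075,.014],[.6176,.1963,.05]):print(px(m,P)/.64)
E
```

```text
[0.4643631  0.08201842 0.30631296] [ 9.99990648e-01  4.29130613e-03 -4.71170691e-04  2.58795329e-04]
[417.63428429  61.06915269]
[404.61215366 264.73638629]
[247.45785676  43.21775839]
```

View pics/w1b.png

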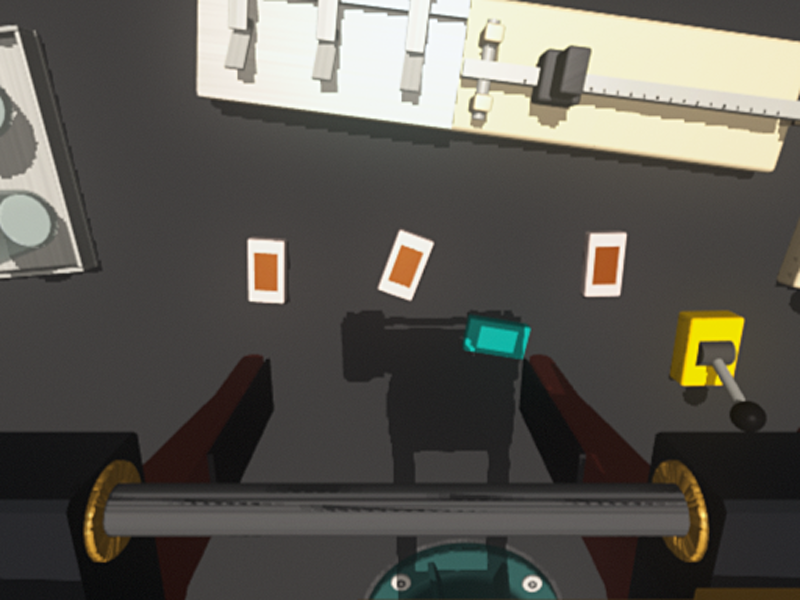

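The wrist view shows three amber-window boxes at (267,271), (406,265) and (605,264), with turquoise at (497,338) and the yellow lever at (710,350). The deck's front corners are at (198,97) and (452,130), and the clip noses at (238,67), (323,79) and (411,91).

```bash
cat >> h.py <<'E'
def box(i,m,X,z=.014,r=None):
    "centre(mm), long-axis yaw deg of the bright box near X"
    u,v=px(m,X);r=r or int(28*.3/ max(.1,-(np.array(m['R'])@np.array([0,0,1]))[2]*.3))
    a=slice(max(0,int(v)-40),int(v)+40);b=slice(max(0,int(u)-40),int(u)+40)
    g=np.zeros(i.shape[:2],np.uint8);g[a,b]=(i[a,b,0]>130)*255
    c=max(cv2.findContours(g,0,1)[0],key=cv2.contourArea)
    (cx,cy),(w,h),an=cv2.minAreaRect(np.array([onz(m,*p[0],z)[:2]*1000 for p in c],np.float32))
    if w<h: an-=90
    return cx,cy,w,h,(an+90)%180-90
E
python3 - <<'E'
from h import *
import pickle
i=np.load('w1.npy');m=pickle.load(open('w1.pkl','rb'))
for X in([.435,.204,.01],[.441,.075,.01],[.444,-.11,.01]): print(np.round(box(i,m,X),1))
s=.64
o=np.array([.601,.014]);ex=np.array([.9959,-.0906]);ey=np.array([.0906,.9959])
for n,u,v,z in[('out',198,97,.056-.22*.06),('in',452,130,.056-.02*.06),('n3',238,67,.056+.02-.0110),('n2',323,79,.056+.02-.0071),('n1',411,91,.056+.02-.0033),('fintop',575,48,.046+.05),('base corner',775,171,.03)]:
    p=onz(m,u*s,v*s,z)[:2];print(n,p.round(4),'local',((p-o)@ex).round(4),((p-o)@ey).round(4))
E
```

```text
[433.8 203.9  33.3  60.8  -3. ]
[440.6  74.9  34.5  60.6 -19.4]
[ 443.7 -108.5   60.4   34.5    1.9]
out [0.5802 0.2398] local -0.0412 0.223
in [0.5577 0.0409] local -0.0456 0.0229
n3 [0.5992 0.2004] local -0.0187 0.1854
n2 [0.5913 0.1379] local -0.0208 0.1226
n1 [0.5836 0.0738] local -0.0227 0.0579
fintop [ 0.6093 -0.0346] local 0.0127 -0.0477
base corner [ 0.529  -0.2346] local -0.0492 -0.2541
```

Emit:
send_rows(
  plan=[
    {"x": -0.0038,"y": 0.0122,"z": -0.028,"ax": 0,"ay": 0,"az": -0.2},
    {"x": -0.0038,"y": 0.0122,"z": -0.028,"ax": 0,"ay": 0,"az": -0.2},
    {"x": -0.0038,"y": 0.0122,"z": -0.028,"ax": 0,"ay": 0,"az": -0.2},
    {"x": -0.0038,"y": 0.0122,"z": -0.028,"ax": 0,"ay": 0,"az": -0.2},
    {"x": -0.0038,"y": 0.0122,"z": -0.028,"ax": 0,"ay": 0,"az": -0.2},
    {"x": -0.0038,"y": 0.0122,"z": -0.028,"ax": 0,"ay": 0,"az": -0.2},
    {"x": -0.0038,"y": 0.0122,"z": -0.028,"ax": 0,"ay": 0,"az": -0.2},
    {"x": -0.0038,"y": 0.0122,"z": -0.028,"ax": 0,"ay": 0,"az": -0.2},
    {"x": -0.0038,"y": 0.0122,"z": -0.028,"ax": 0,"ay": 0,"az": -0.2},
    {"x": -0.0038,"y": 0.0122,"z": -0.028,"ax": 0,"ay": 0,"az": -0.2},
    {"x": 0,"y": 0,"z": -0.02,"ax": 0,"ay": 0,"az": 0},
    {"x": 0,"y": 0,"z": 0,"ax": 0,"ay": 0,"az": 0},
  ],
)

```text
time_s: 3.0
tool_pos: [0.4241, 0.2017, 0.0038]
eef_rot: [1.0, -0.015, -0.003, 0.001]
ft_force: [0.5, 0.0, -1.1]
width: 0.0878
gripper_force: 0.0
```

Emit:
send_rows(
  plan=[
    {"x": 0,"y": 0,"z": 0,"ax": 0,"ay": 0,"az": 0},
    {"x": 0,"y": 0,"z": 0,"ax": 0,"ay": 0,"az": 0},
    {"x": 0,"y": 0,"z": 0,"ax": 0,"ay": 0,"az": 0},
    {"x": 0,"y": 0,"z": 0,"ax": 0,"ay": 0,"az": 0},
    {"x": 0,"y": 0,"z": 0,"ax": 0,"ay": 0,"az": 0},
    {"x": 0,"y": 0,"z": 0,"ax": 0,"ay": 0,"az": 0},
    {"x": 0,"y": 0,"z": 0,"ax": 0,"ay": 0,"az": 0},
    {"x": 0,"y": 0,"z": 0,"ax": 0,"ay": 0,"az": 0},
    {"x": 0,"y": 0,"z": 0,"ax": 0,"ay": 0,"az": 0},
    {"x": 0,"y": 0,"z": 0,"ax": 0,"ay": 0,"az": 0},
  ],
  grip=0.72,
  newtons=20,
)

```text
time_s: 3.83
tool_pos: [0.4268, 0.2038, 0.0068]
eef_rot: [1.0, -0.014, 0.0, -0.0]
ft_force: [-0.7, -0.3, 3.6]
width: 0.0335
gripper_force: 19.8
```

Emit:
send_rows(
  plan=[
    {"x": 0,"y": 0,"z": 0.028,"ax": 0,"ay": 0,"az": 0},
    {"x": 0,"y": 0,"z": 0.028,"ax": 0,"ay": 0,"az": 0},
    {"x": 0,"y": 0,"z": 0.028,"ax": 0,"ay": 0,"az": 0},
    {"x": 0.0213,"y": 0.0003,"z": 0,"ax": -0.57,"ay": 0.06,"az": -0.72},
    {"x": 0.0213,"y": 0.0003,"z": 0,"ax": -0.57,"ay": 0.06,"az": -0.72},
    {"x": 0.0213,"y": 0.0003,"z": 0,"ax": -0.57,"ay": 0.06,"az": -0.72},
    {"x": 0.0213,"y": 0.0003,"z": 0,"ax": -0.57,"ay": 0.06,"az": -0.72},
    {"x": 0.0213,"y": 0.0003,"z": 0,"ax": -0.57,"ay": 0.06,"az": -0.72},
    {"x": 0.0213,"y": 0.0003,"z": 0,"ax": -0.57,"ay": 0.06,"az": -0.72},
    {"x": 0,"y": 0,"z": 0,"ax": 0,"ay": 0,"az": 0},
    {"x": 0,"y": 0,"z": 0,"ax": 0,"ay": 0,"az": 0},
  ],
)

```text
time_s: 4.75
tool_pos: [0.555, 0.2056, 0.0901]
eef_rot: [0.998, -0.052, -0.003, 0.03]
ft_force: [-0.4, -0.3, -0.3]
width: 0.0339
gripper_force: 19.9
```

```bash
python3 - <<'E'
from h import *
m=manip.camera_model('wrist');i=manip.capture('wrist');np.save('w2.npy',i);save('w2',cv2.resize(i,(800,600),interpolation=cv2.INTER_CUBIC))
import pickle;pickle.dump(m,open('w2.pkl','wb'))
o=manip.get_obs();print(o['tool_pos'],o['eef_rot'],o['width'])
E
```

```text
[0.55347302 0.20541402 0.08993344] [ 0.9981981  -0.05181789 -0.00371365  0.0300277 ] 0.03393982204138059
```

View pics/w2.png

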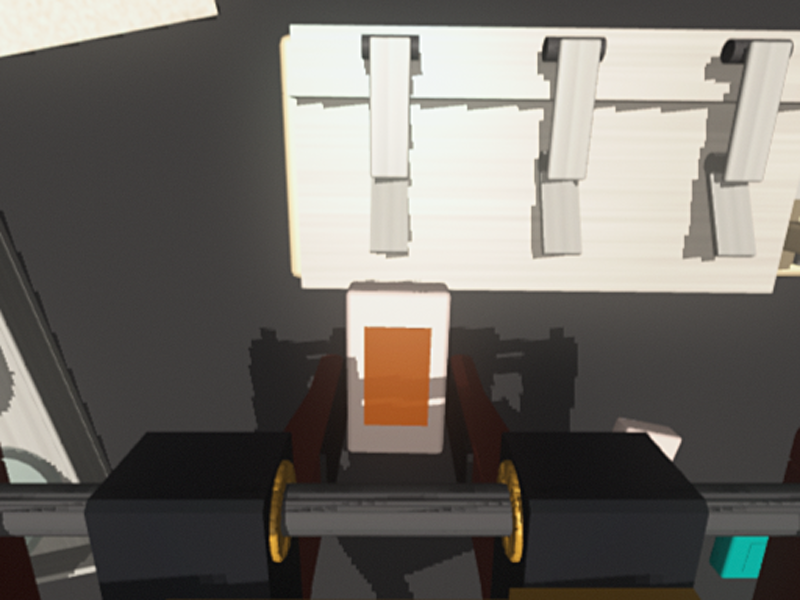

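The held box is at (398,370), square with the deck. The clip3 nose is at (389,250) and its hinge at (390,48). The back stop line is near y=99, and the deck's front corner is at (301,289).

```bash
python3 - <<'E'
from h import *
import pickle
m=pickle.load(open('w2.pkl','rb'));s=.64
th=np.radians(-5.9);ex=np.array([np.cos(th),np.sin(th)]);ey=np.array([-ex[1],ex[0]])
T=np.array([.5535,.2054])
for n,u,v,y in[('nose3',389,252,183),('nose2',561,253,119),('nose1',735,255,55),('frontL',301,289,220),('frontR',773,292,20),('stop3',390,100,183),('stop1',760,104,55)]:
    z=.056-.06*y/1000+(.02 if 'nose' in n else .010 if 'stop' in n else 0)
    p=onz(m,u*s,v*s,z)[:2];q=p-T;print(n,p.round(4),'rel TCP',(q@ex).round(4),(q@ey).round(4))
# held box, top face z about tcp+8mm
for u,v in[(350,288),(448,288)]:
    p=onz(m,u*s,v*s,.0899+.0075)[:2];q=p-T;print('box front',(q@ex).round(4),(q@ey).round(4))
E
```

```text
nose3 [0.5971 0.2026] rel TCP 0.0437 0.0017
nose2 [0.5902 0.1385] rel TCP 0.0433 -0.0628
nose1 [0.5827 0.0735] rel TCP 0.0426 -0.1283
frontL [0.5809 0.2409] rel TCP 0.0236 0.0381
frontR [0.5591 0.0417] rel TCP 0.0224 -0.1623
stop3 [0.6508 0.196 ] rel TCP 0.0977 0.0006
stop1 [0.6356 0.0622] rel TCP 0.0964 -0.134
box front 0.039 0.0155
box front 0.0385 -0.0157
```

Emit:
send_rows(
  plan=[
    {"x": 0,"y": 0.001,"z": -0.018,"ax": 0,"ay": 0,"az": -0.4},
    {"x": 0,"y": 0,"z": -0.014,"ax": 0,"ay": 0,"az": 0},
    {"x": 0,"y": 0,"z": -0.005,"ax": 0,"ay": 0,"az": 0},
    {"x": 0,"y": 0,"z": 0,"ax": 0,"ay": 0,"az": 0},
    {"x": 0,"y": 0,"z": 0,"ax": 0,"ay": 0,"az": 0},
  ],
)

```text
time_s: 5.22
tool_pos: [0.5536, 0.2064, 0.0537]
eef_rot: [0.998, -0.055, -0.003, 0.03]
ft_force: [-0.4, 0.3, -0.9]
width: 0.0337
gripper_force: 20.0
```

Emit:
send_rows(
  plan=[
    {"x": 0.005,"y": -0.0005,"z": 0,"ax": 0,"ay": 0,"az": 0},
    {"x": 0.005,"y": -0.0005,"z": 0,"ax": 0,"ay": 0,"az": 0},
    {"x": 0.005,"y": -0.0005,"z": 0,"ax": 0,"ay": 0,"az": 0},
    {"x": 0.005,"y": -0.0005,"z": 0,"ax": 0,"ay": 0,"az": 0},
    {"x": 0.005,"y": -0.0005,"z": 0,"ax": 0,"ay": 0,"az": 0},
    {"x": 0,"y": 0,"z": 0,"ax": 0,"ay": 0,"az": 0},
    {"x": 0,"y": 0,"z": 0,"ax": 0,"ay": 0,"az": 0},
  ],
)

```text
time_s: 5.8
tool_pos: [0.5803, 0.204, 0.0536]
eef_rot: [0.998, -0.056, -0.002, 0.03]
ft_force: [0.6, -0.0, -1.6]
width: 0.0338
gripper_force: 20.0
```

Emit:
send_rows(
  plan=[
    {"x": 0,"y": 0,"z": -0.0015,"ax": 0,"ay": 0,"az": 0},
    {"x": 0.005,"y": -0.0005,"z": 0,"ax": 0,"ay": 0,"az": 0},
    {"x": 0.005,"y": -0.0005,"z": 0,"ax": 0,"ay": 0,"az": 0},
    {"x": 0.005,"y": -0.0005,"z": 0,"ax": 0,"ay": 0,"az": 0},
    {"x": 0.005,"y": -0.0005,"z": 0,"ax": 0,"ay": 0,"az": 0},
    {"x": 0.005,"y": -0.0005,"z": 0,"ax": 0,"ay": 0,"az": 0},
    {"x": 0,"y": 0,"z": 0,"ax": 0,"ay": 0,"az": 0},
    {"x": 0,"y": 0,"z": 0,"ax": 0,"ay": 0,"az": 0},
  ],
)

```text
time_s: 6.47
tool_pos: [0.6026, 0.2015, 0.0516]
eef_rot: [0.998, -0.055, -0.005, 0.03]
ft_force: [-2.7, 0.2, -1.3]
width: 0.0338
gripper_force: 20.0
```

Emit:
send_rows(
  plan=[
    {"x": 0.004,"y": -0.0004,"z": 0,"ax": 0,"ay": 0,"az": 0},
    {"x": 0.003,"y": -0.0003,"z": 0,"ax": 0,"ay": 0,"az": 0},
    {"x": 0,"y": 0,"z": 0,"ax": 0,"ay": 0,"az": 0},
    {"x": 0,"y": 0,"z": 0,"ax": 0,"ay": 0,"az": 0},
  ],
)

```text
time_s: 6.8
tool_pos: [0.6122, 0.2007, 0.052]
eef_rot: [0.998, -0.055, -0.003, 0.03]
ft_force: [-2.7, -1.0, -1.8]
width: 0.0337
gripper_force: 20.0
```

Emit:
send_rows(
  plan=[
    {"x": 0.002,"y": -0.0002,"z": 0,"ax": 0,"ay": 0,"az": 0},
    {"x": 0,"y": 0,"z": 0,"ax": 0,"ay": 0,"az": 0},
    {"x": 0,"y": 0,"z": 0,"ax": 0,"ay": 0,"az": 0},
  ],
)

```text
time_s: 7.05
tool_pos: [0.6139, 0.2006, 0.0522]
eef_rot: [0.998, -0.055, -0.003, 0.03]
ft_force: [-1.7, -1.0, -1.6]
width: 0.0339
gripper_force: 20.0
```

Emit:
send_rows(
  plan=[
    {"x": 0.0015,"y": -0.0002,"z": 0,"ax": 0,"ay": 0,"az": 0},
    {"x": 0,"y": 0,"z": 0,"ax": 0,"ay": 0,"az": 0},
    {"x": 0,"y": 0,"z": 0,"ax": 0,"ay": 0,"az": 0},
  ],
)

```text
time_s: 7.3
tool_pos: [0.6152, 0.2005, 0.0522]
eef_rot: [0.998, -0.055, -0.003, 0.03]
ft_force: [-3.1, 0.6, -0.6]
width: 0.0337
gripper_force: 20.0
```

```bash
python3 - <<'E'
from h import *
m=manip.camera_model('wrist');i=manip.capture('wrist');np.save('w3.npy',i);save('w3',cv2.resize(i,(800,600),interpolation=cv2.INTER_CUBIC))
o=manip.get_obs();print(o['tool_pos'],o['eef_rot'],o['ft_force'])
E
```

```text
[0.61518001 0.20049587 0.05216091] [ 0.99801731 -0.05538043 -0.00266723  0.02978844] [-2.65652711 -0.52125345 -1.86472077]
```

View pics/w3.png

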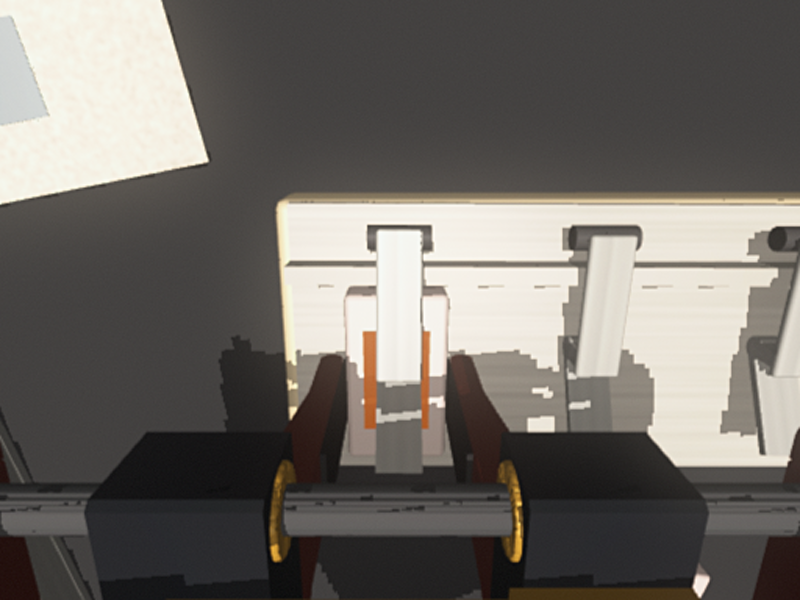

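The box is under the clip3 finger with its front edge at row 288. The stop's edge is near row 265, possibly with its foot at row 286. I'll work out the gap.

```bash
python3 - <<'E'
from h import *
m=manip.camera_model('wrist');s=.64
th=np.radians(-6.3);ex=np.array([np.cos(th),np.sin(th)])
T=np.array([.6152,.2005])
for n,u,v,z in[('stop265 z55',340,265,.055),('line286 z45',450,286,.045),('286 z55',450,286,.055),('boxtop',360,290,.0602),('back edge deck',340,198,.045),('hinge',400,238,.057),('nose',400,472,.073)]:
    print(n,((onz(m,u*s,v*s,z)[:2]-T)@ex).round(4))
E
```

```text
stop265 z55 0.0439
line286 z45 0.0336
286 z55 0.0364
boxtop 0.037
back edge deck 0.0641
hinge 0.0528
nose -0.0212
```

Emit:
send_rows(
  plan=[
    {"x": 0.002,"y": -0.0002,"z": 0,"ax": 0,"ay": 0,"az": 0},
    {"x": 0,"y": 0,"z": 0,"ax": 0,"ay": 0,"az": 0},
    {"x": 0,"y": 0,"z": 0,"ax": 0,"ay": 0,"az": 0},
  ],
)

```text
time_s: 7.6
tool_pos: [0.6173, 0.2003, 0.0522]
eef_rot: [0.998, -0.055, -0.003, 0.03]
ft_force: [-2.4, -0.3, -0.8]
width: 0.0342
gripper_force: 20.0
```

Emit:
send_rows(
  plan=[
    {"x": 0.0015,"y": -0.0002,"z": 0,"ax": 0,"ay": 0,"az": 0},
    {"x": 0,"y": 0,"z": 0,"ax": 0,"ay": 0,"az": 0},
    {"x": 0,"y": 0,"z": 0,"ax": 0,"ay": 0,"az": 0},
  ],
)

```text
time_s: 7.85
tool_pos: [0.6175, 0.2002, 0.0518]
eef_rot: [0.998, -0.055, -0.004, 0.03]
ft_force: [-4.3, 2.2, -0.4]
width: 0.0336
gripper_force: 20.0
```

Emit:
send_rows(
  plan=[
    {"x": 0.0015,"y": -0.0002,"z": 0,"ax": 0,"ay": 0,"az": 0},
    {"x": 0,"y": 0,"z": 0,"ax": 0,"ay": 0,"az": 0},
    {"x": 0,"y": 0,"z": 0,"ax": 0,"ay": 0,"az": 0},
  ],
)

```text
time_s: 8.1
tool_pos: [0.6175, 0.2003, 0.0515]
eef_rot: [0.998, -0.055, -0.005, 0.03]
ft_force: [-7.1, 3.4, -0.2]
width: 0.0338
gripper_force: 20.0
```

Emit:
send_rows(
  plan=[
    {"x": 0.0015,"y": -0.0002,"z": 0,"ax": 0,"ay": 0,"az": 0},
    {"x": 0,"y": 0,"z": 0,"ax": 0,"ay": 0,"az": 0},
    {"x": 0,"y": 0,"z": 0,"ax": 0,"ay": 0,"az": 0},
  ],
)

```text
time_s: 8.35
tool_pos: [0.6175, 0.2003, 0.0514]
eef_rot: [0.998, -0.056, -0.006, 0.03]
ft_force: [-10.5, 3.4, 2.8]
width: 0.0337
gripper_force: 20.0
```

Emit:
send_rows(
  plan=[
    {"x": 0,"y": 0,"z": 0,"ax": 0,"ay": 0,"az": 0},
    {"x": 0,"y": 0,"z": 0,"ax": 0,"ay": 0,"az": 0},
    {"x": 0,"y": 0,"z": 0,"ax": 0,"ay": 0,"az": 0},
    {"x": 0,"y": 0,"z": 0.01,"ax": 0,"ay": 0,"az": 0},
    {"x": 0,"y": 0,"z": 0.03,"ax": 0,"ay": 0,"az": 0},
    {"x": -0.02,"y": 0,"z": 0.035,"ax": 0,"ay": 0,"az": 0},
    {"x": -0.02,"y": 0,"z": 0.03,"ax": 0,"ay": 0,"az": 0},
    {"x": -0.02,"y": 0,"z": 0.02,"ax": 0,"ay": 0,"az": 0},
    {"x": 0,"y": 0,"z": 0,"ax": 0,"ay": 0,"az": 0},
    {"x": 0,"y": 0,"z": 0,"ax": 0,"ay": 0,"az": 0},
  ],
  grip=0.4,
)

```text
time_s: 9.18
tool_pos: [0.5627, 0.2, 0.1795]
eef_rot: [0.998, -0.055, -0.0, 0.029]
ft_force: [0.4, -0.1, -0.3]
width: 0.0525
gripper_force: 0.0
```

```bash
python3 - <<'E'
from h import *
m=manip.camera_model('wrist');i=manip.capture('wrist');np.save('w4.npy',i);save('w4',cv2.resize(i,(800,600),interpolation=cv2.INTER_CUBIC))
import pickle;pickle.dump(m,open('w4.pkl','wb'))
o=manip.get_obs();print(o['tool_pos'],o['eef_rot'],o['ft_force'],o['width'])
m=manip.camera_model('top');i=manip.capture('top')
for X in([.441,.075,.01],[.444,-.11,.01]): print(np.round(box(i,m,X),1))
E
```

```text
[0.5625913  0.19975694 0.17797211] [ 0.99803089 -0.05533911 -0.00145006  0.02949288] [ 0.32437927  0.63249861 -1.05232194] 0.05247546060958964
[440.7  74.9  36.4  62.1 -19.5]
[ 544.  -112.8  204.6   22.    90. ]
```

View pics/w4.png

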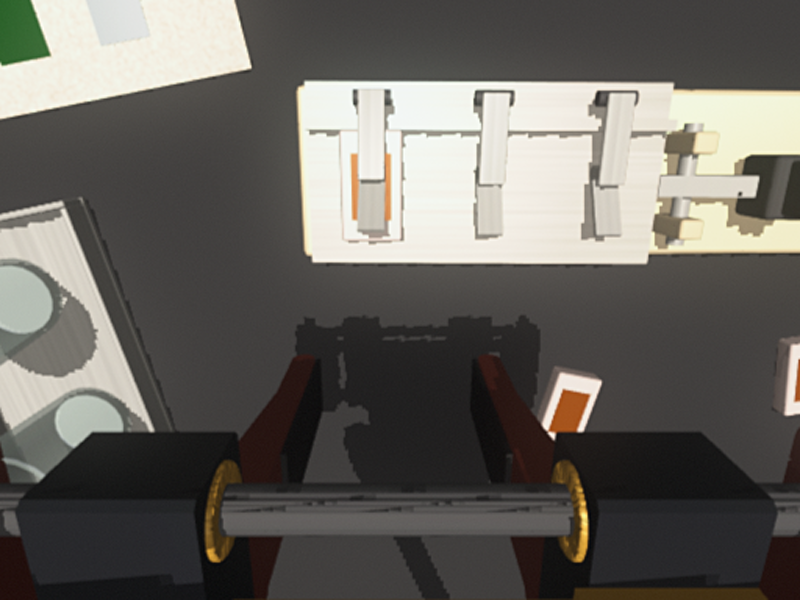

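Box 1 is home in bay3: its front edge meets the stop at row 131 and the finger is on top. Box B hasn't moved, so it goes to bay2 next.

Emit:
send_rows(
  plan=[
    {"x": -0.013,"y": -0.0122,"z": -0.0137,"ax": 0.34,"ay": -0.04,"az": -1.3},
    {"x": -0.013,"y": -0.0122,"z": -0.0137,"ax": 0.34,"ay": -0.04,"az": -1.3},
    {"x": -0.013,"y": -0.0122,"z": -0.0137,"ax": 0.34,"ay": -0.04,"az": -1.3},
    {"x": -0.013,"y": -0.0122,"z": -0.0137,"ax": 0.34,"ay": -0.04,"az": -1.3},
    {"x": -0.013,"y": -0.0122,"z": -0.0137,"ax": 0.34,"ay": -0.04,"az": -1.3},
    {"x": -0.013,"y": -0.0122,"z": -0.0137,"ax": 0.34,"ay": -0.04,"az": -1.3},
    {"x": -0.013,"y": -0.0122,"z": -0.0137,"ax": 0.34,"ay": -0.04,"az": -1.3},
    {"x": -0.013,"y": -0.0122,"z": -0.0137,"ax": 0.34,"ay": -0.04,"az": -1.3},
    {"x": -0.013,"y": -0.0122,"z": -0.0137,"ax": 0.34,"ay": -0.04,"az": -1.3},
    {"x": -0.013,"y": -0.0122,"z": -0.0137,"ax": 0.34,"ay": -0.04,"az": -1.3},
    {"x": 0,"y": 0,"z": 0,"ax": 0,"ay": 0,"az": 0},
    {"x": 0,"y": 0,"z": 0,"ax": 0,"ay": 0,"az": 0},
  ],
  grip=0.15,
)

```text
time_s: 10.28
tool_pos: [0.4305, 0.077, 0.0387]
eef_rot: [0.986, -0.169, -0.006, -0.0]
ft_force: [0.4, 0.6, 0.4]
width: 0.0749
gripper_force: 0.0
```

```bash
python3 - <<'E'
from h import *
from scipy.spatial.transform import Rotation as R
o=manip.get_obs();print(o['tool_pos'],R.from_quat(o['eef_rot']).as_matrix().round(3),o['width'])
E
```

```text
[0.43049401 0.0770292  0.03866959] [[ 0.943 -0.333 -0.012]
 [-0.333 -0.943  0.002]
 [-0.012  0.002 -1.   ]] 0.07490973036914986
```

Emit:
send_rows(
  plan=[
    {"x": 0.0015,"y": 0,"z": -0.018,"ax": 0,"ay": -0.4,"az": 0},
    {"x": 0,"y": 0,"z": -0.0145,"ax": 0,"ay": 0,"az": 0},
    {"x": 0,"y": 0,"z": 0,"ax": 0,"ay": 0,"az": 0},
  ],
)

```text
time_s: 10.53
tool_pos: [0.4339, 0.078, 0.0062]
eef_rot: [0.986, -0.168, -0.001, -0.001]
ft_force: [-1.2, -0.7, -0.1]
width: 0.075
gripper_force: 0.0
```

Emit:
send_rows(
  plan=[
    {"x": 0,"y": 0,"z": 0,"ax": 0,"ay": 0,"az": 0},
    {"x": 0,"y": 0,"z": 0,"ax": 0,"ay": 0,"az": 0},
    {"x": 0,"y": 0,"z": 0,"ax": 0,"ay": 0,"az": 0},
    {"x": 0,"y": 0,"z": 0,"ax": 0,"ay": 0,"az": 0},
    {"x": 0,"y": 0,"z": 0,"ax": 0,"ay": 0,"az": 0},
    {"x": 0,"y": 0,"z": 0,"ax": 0,"ay": 0,"az": 0},
    {"x": 0,"y": 0,"z": 0,"ax": 0,"ay": 0,"az": 0},
  ],
  grip=0.72,
  newtons=20,
)

```text
time_s: 11.12
tool_pos: [0.4333, 0.0777, 0.0079]
eef_rot: [0.986, -0.168, -0.001, -0.001]
ft_force: [-0.2, 1.9, 4.1]
width: 0.034
gripper_force: 20.0
```

Emit:
send_rows(
  plan=[
    {"x": 0,"y": 0,"z": 0.0295,"ax": 0,"ay": 0,"az": 0},
    {"x": 0,"y": 0,"z": 0.0295,"ax": 0,"ay": 0,"az": 0},
    {"x": 0,"y": 0,"z": 0.0295,"ax": 0,"ay": 0,"az": 0},
    {"x": 0.0165,"y": 0.0094,"z": 0,"ax": -0.49,"ay": 0.05,"az": 1.86},
    {"x": 0.0165,"y": 0.0094,"z": 0,"ax": -0.49,"ay": 0.05,"az": 1.86},
    {"x": 0.0165,"y": 0.0094,"z": 0,"ax": -0.49,"ay": 0.05,"az": 1.86},
    {"x": 0.0165,"y": 0.0094,"z": 0,"ax": -0.49,"ay": 0.05,"az": 1.86},
    {"x": 0.0165,"y": 0.0094,"z": 0,"ax": -0.49,"ay": 0.05,"az": 1.86},
    {"x": 0.0165,"y": 0.0094,"z": 0,"ax": -0.49,"ay": 0.05,"az": 1.86},
    {"x": 0.0165,"y": 0.0094,"z": 0,"ax": -0.49,"ay": 0.05,"az": 1.86},
    {"x": 0,"y": 0,"z": 0,"ax": 0,"ay": 0,"az": 0},
    {"x": 0,"y": 0,"z": 0,"ax": 0,"ay": 0,"az": 0},
  ],
)

```text
time_s: 12.12
tool_pos: [0.5486, 0.1438, 0.0958]
eef_rot: [0.998, -0.055, 0.001, 0.029]
ft_force: [-0.6, -1.2, -0.9]
width: 0.0336
gripper_force: 20.0
```

```bash
python3 - <<'E'
from h import *
from scipy.spatial.transform import Rotation as R
o=manip.get_obs();print(o['tool_pos'],o['eef_rot'],o['width'])
m=manip.camera_model('wrist');i=manip.capture('wrist');save('w5',cv2.resize(i,(800,600),interpolation=cv2.INTER_CUBIC))
import pickle;pickle.dump(m,open('w5.pkl','wb'))
E
```

```text
[0.5485642  0.14378058 0.09582515] [ 9.98062927e-01 -5.50109033e-02  8.00234773e-04  2.90439915e-02] 0.033614351923932244
```

View pics/w5.png

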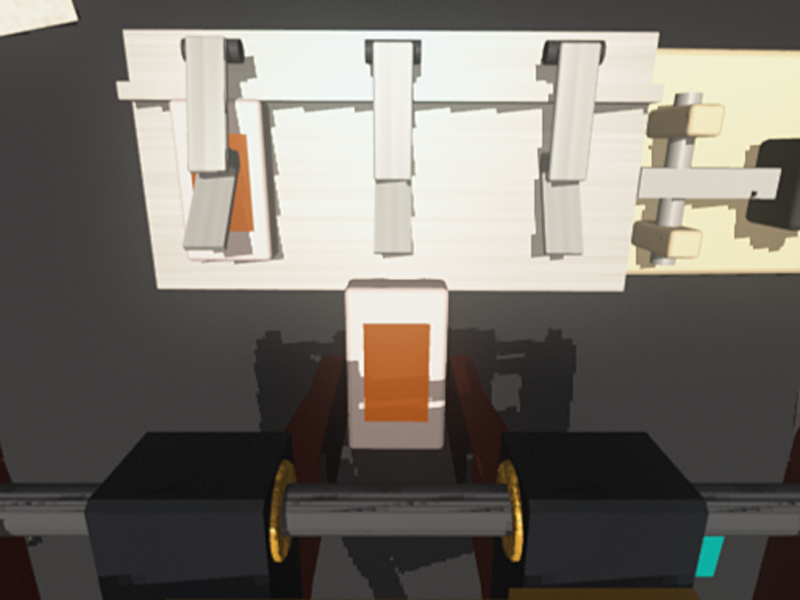

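Box B at (397,365) is lined up with the clip2 nose at (393,250), the same layout as before. Inserting it now.

Emit:
send_rows(
  plan=[
    {"x": 0,"y": 0.0008,"z": -0.018,"ax": 0,"ay": 0,"az": 0},
    {"x": 0,"y": 0,"z": -0.015,"ax": 0,"ay": 0,"az": 0},
    {"x": 0,"y": 0,"z": -0.005,"ax": 0,"ay": 0,"az": 0},
    {"x": 0.005,"y": -0.0005,"z": 0,"ax": 0,"ay": 0,"az": 0},
    {"x": 0.005,"y": -0.0005,"z": 0,"ax": 0,"ay": 0,"az": 0},
    {"x": 0.005,"y": -0.0005,"z": 0,"ax": 0,"ay": 0,"az": 0},
    {"x": 0,"y": 0,"z": 0,"ax": 0,"ay": 0,"az": 0},
    {"x": 0,"y": 0,"z": 0,"ax": 0,"ay": 0,"az": 0},
  ],
)

```text
time_s: 12.83
tool_pos: [0.5644, 0.1427, 0.0586]
eef_rot: [0.998, -0.055, 0.002, 0.029]
ft_force: [0.0, 0.3, -1.7]
width: 0.034
gripper_force: 20.0
```

Emit:
send_rows(
  plan=[
    {"x": 0.005,"y": -0.0005,"z": -0.0005,"ax": 0,"ay": 0,"az": 0},
    {"x": 0.005,"y": -0.0005,"z": -0.0005,"ax": 0,"ay": 0,"az": 0},
    {"x": 0.005,"y": -0.0005,"z": 0,"ax": 0,"ay": 0,"az": 0},
    {"x": 0.005,"y": -0.0005,"z": 0,"ax": 0,"ay": 0,"az": 0},
    {"x": 0.005,"y": -0.0005,"z": 0,"ax": 0,"ay": 0,"az": 0},
    {"x": 0.005,"y": -0.0005,"z": 0,"ax": 0,"ay": 0,"az": 0},
    {"x": 0.005,"y": -0.0005,"z": 0,"ax": 0,"ay": 0,"az": 0},
    {"x": 0.005,"y": -0.0005,"z": 0,"ax": 0,"ay": 0,"az": 0},
    {"x": 0.003,"y": -0.0003,"z": 0,"ax": 0,"ay": 0,"az": 0},
    {"x": 0,"y": 0,"z": 0,"ax": 0,"ay": 0,"az": 0},
    {"x": 0,"y": 0,"z": 0,"ax": 0,"ay": 0,"az": 0},
  ],
)

```text
time_s: 13.75
tool_pos: [0.608, 0.1384, 0.0572]
eef_rot: [0.998, -0.055, 0.002, 0.029]
ft_force: [0.9, -0.0, -3.6]
width: 0.0338
gripper_force: 20.0
```

Emit:
send_rows(
  plan=[
    {"x": 0.002,"y": -0.0002,"z": 0,"ax": 0,"ay": 0,"az": 0},
    {"x": 0.002,"y": -0.0002,"z": 0,"ax": 0,"ay": 0,"az": 0},
    {"x": 0,"y": 0,"z": 0,"ax": 0,"ay": 0,"az": 0},
    {"x": 0,"y": 0,"z": 0,"ax": 0,"ay": 0,"az": 0},
  ],
)

```text
time_s: 14.08
tool_pos: [0.6088, 0.1383, 0.0566]
eef_rot: [0.998, -0.055, -0.001, 0.029]
ft_force: [-5.4, 1.1, -1.2]
width: 0.0337
gripper_force: 20.0
```

Emit:
send_rows(
  plan=[
    {"x": 0.002,"y": -0.0002,"z": 0,"ax": 0,"ay": 0,"az": 0},
    {"x": 0.001,"y": -0.0001,"z": 0,"ax": 0,"ay": 0,"az": 0},
    {"x": 0,"y": 0,"z": 0,"ax": 0,"ay": 0,"az": 0},
    {"x": 0,"y": 0,"z": 0,"ax": 0,"ay": 0,"az": 0},
  ],
)

```text
time_s: 14.42
tool_pos: [0.6088, 0.1382, 0.0566]
eef_rot: [0.998, -0.055, -0.003, 0.029]
ft_force: [-12.1, 3.4, 4.2]
width: 0.0339
gripper_force: 20.0
```

Emit:
send_rows(
  plan=[
    {"x": 0,"y": 0,"z": 0,"ax": 0,"ay": 0,"az": 0},
    {"x": 0,"y": 0,"z": 0,"ax": 0,"ay": 0,"az": 0},
    {"x": 0,"y": 0,"z": 0,"ax": 0,"ay": 0,"az": 0},
    {"x": 0,"y": 0,"z": 0.01,"ax": 0,"ay": 0,"az": 0},
    {"x": 0,"y": 0,"z": 0.03,"ax": 0,"ay": 0,"az": 0},
    {"x": -0.02,"y": -0.01,"z": 0.035,"ax": 0,"ay": 0,"az": 0},
    {"x": -0.02,"y": -0.01,"z": 0.03,"ax": 0,"ay": 0,"az": 0},
    {"x": -0.02,"y": -0.02,"z": 0.02,"ax": 0,"ay": 0,"az": 0},
    {"x": 0,"y": -0.03,"z": 0,"ax": 0,"ay": 0,"az": 0},
    {"x": 0,"y": 0,"z": 0,"ax": 0,"ay": 0,"az": 0},
    {"x": 0,"y": 0,"z": 0,"ax": 0,"ay": 0,"az": 0},
  ],
  grip=0.4,
)

```text
time_s: 15.33
tool_pos: [0.5544, 0.0668, 0.1837]
eef_rot: [0.998, -0.056, 0.003, 0.029]
ft_force: [0.5, -0.1, -0.7]
width: 0.0527
gripper_force: 0.0
```

```bash
python3 - <<'E'
from h import *
o=manip.get_obs();print(o['tool_pos'],o['eef_rot'],o['width'])
m=manip.camera_model('wrist');i=manip.capture('wrist');save('w6',cv2.resize(i,(800,600),interpolation=cv2.INTER_CUBIC))
print(px(m,[.444,-.11,.01]));
try: print(np.round(box(i,m,[.444,-.11,.01]),1))
except Exception as e: print(e)
E
```

```text
[0.5544483  0.06676905 0.18369409] [ 0.99799033 -0.05635574  0.00251877  0.02886154] 0.05268646137099114
[404.64595338 246.55372659]
[ 444.2 -107.8   60.8   34.2    2.1]
```

View pics/w6.png

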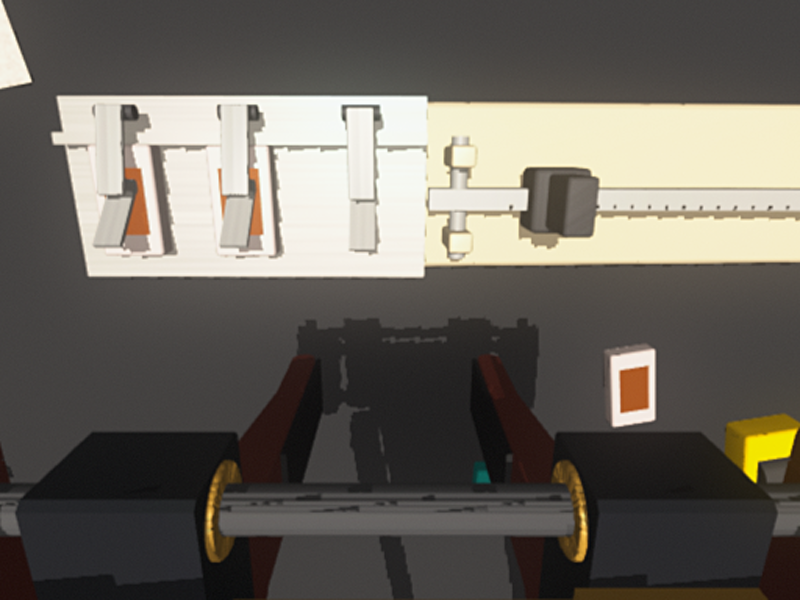

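Emit:
send_rows(
  plan=[
    {"x": -0.0119,"y": -0.0176,"z": -0.0145,"ax": 0.34,"ay": -0.04,"az": 0.8},
    {"x": -0.0119,"y": -0.0176,"z": -0.0145,"ax": 0.34,"ay": -0.04,"az": 0.8},
    {"x": -0.0119,"y": -0.0176,"z": -0.0145,"ax": 0.34,"ay": -0.04,"az": 0.8},
    {"x": -0.0119,"y": -0.0176,"z": -0.0145,"ax": 0.34,"ay": -0.04,"az": 0.8},
    {"x": -0.0119,"y": -0.0176,"z": -0.0145,"ax": 0.34,"ay": -0.04,"az": 0.8},
    {"x": -0.0119,"y": -0.0176,"z": -0.0145,"ax": 0.34,"ay": -0.04,"az": 0.8},
    {"x": -0.0119,"y": -0.0176,"z": -0.0145,"ax": 0.34,"ay": -0.04,"az": 0.8},
    {"x": -0.0119,"y": -0.0176,"z": -0.0145,"ax": 0.34,"ay": -0.04,"az": 0.8},
    {"x": -0.0119,"y": -0.0176,"z": -0.0145,"ax": 0.34,"ay": -0.04,"az": 0.8},
    {"x": -0.0119,"y": -0.0176,"z": -0.0145,"ax": 0.34,"ay": -0.04,"az": 0.8},
    {"x": 0,"y": 0,"z": 0,"ax": 0,"ay": 0,"az": 0},
    {"x": 0,"y": 0,"z": 0,"ax": 0,"ay": 0,"az": 0},
  ],
  grip=0.15,
)

```text
time_s: 16.38
tool_pos: [0.4342, -0.1081, 0.0363]
eef_rot: [1.0, 0.013, 0.004, -0.002]
ft_force: [0.3, -0.1, 1.6]
width: 0.0745
gripper_force: 0.0
```

```bash
python3 - <<'E'
from h import *
o=manip.get_obs();print(o['tool_pos'],o['eef_rot'],o['width'])
m=manip.camera_model('wrist');i=manip.capture('wrist')
for X in [[.444,-.108,.01]]: print(px(m,X));print(np.round(box(i,m,X),1))
E
```

```text
[ 0.43417006 -0.10807455  0.03626593] [ 0.99990179  0.01338694  0.00386584 -0.00150504] 0.07452062255392014
[254.02577833 212.75357899]
[ 445.4 -108.7   50.9   33.8    1.7]
```

Emit:
send_rows(
  plan=[
    {"x": 0.0015,"y": 0,"z": -0.016,"ax": 0,"ay": 0.4,"az": 0},
    {"x": 0,"y": 0,"z": -0.0145,"ax": 0,"ay": 0,"az": 0},
    {"x": 0,"y": 0,"z": 0,"ax": 0,"ay": 0,"az": 0},
  ],
)

```text
time_s: 16.68
tool_pos: [0.4368, -0.1071, 0.0057]
eef_rot: [1.0, 0.015, 0.001, -0.001]
ft_force: [-0.3, 0.3, 0.9]
width: 0.0747
gripper_force: 0.0
```

Emit:
send_rows(
  plan=[
    {"x": 0,"y": 0,"z": 0,"ax": 0,"ay": 0,"az": 0},
    {"x": 0,"y": 0,"z": 0,"ax": 0,"ay": 0,"az": 0},
    {"x": 0,"y": 0,"z": 0,"ax": 0,"ay": 0,"az": 0},
    {"x": 0,"y": 0,"z": 0,"ax": 0,"ay": 0,"az": 0},
    {"x": 0,"y": 0,"z": 0,"ax": 0,"ay": 0,"az": 0},
    {"x": 0,"y": 0,"z": 0,"ax": 0,"ay": 0,"az": 0},
    {"x": 0,"y": 0,"z": 0,"ax": 0,"ay": 0,"az": 0},
  ],
  grip=0.72,
  newtons=20,
)

```text
time_s: 17.27
tool_pos: [0.4362, -0.1084, 0.0069]
eef_rot: [1.0, 0.014, 0.002, -0.001]
ft_force: [-0.6, -0.4, 4.4]
width: 0.034
gripper_force: 20.0
```

Emit:
send_rows(
  plan=[
    {"x": 0,"y": 0,"z": 0.03,"ax": 0,"ay": 0,"az": 0},
    {"x": 0,"y": 0,"z": 0.03,"ax": 0,"ay": 0,"az": 0},
    {"x": 0,"y": 0,"z": 0.03,"ax": 0,"ay": 0,"az": 0},
    {"x": 0.0149,"y": 0.0271,"z": 0,"ax": -0.49,"ay": 0.05,"az": -1.13},
    {"x": 0.0149,"y": 0.0271,"z": 0,"ax": -0.49,"ay": 0.05,"az": -1.13},
    {"x": 0.0149,"y": 0.0271,"z": 0,"ax": -0.49,"ay": 0.05,"az": -1.13},
    {"x": 0.0149,"y": 0.0271,"z": 0,"ax": -0.49,"ay": 0.05,"az": -1.13},
    {"x": 0.0149,"y": 0.0271,"z": 0,"ax": -0.49,"ay": 0.05,"az": -1.13},
    {"x": 0.0149,"y": 0.0271,"z": 0,"ax": -0.49,"ay": 0.05,"az": -1.13},
    {"x": 0.0149,"y": 0.0271,"z": 0,"ax": -0.49,"ay": 0.05,"az": -1.13},
    {"x": 0,"y": 0,"z": 0,"ax": 0,"ay": 0,"az": 0},
    {"x": 0,"y": 0,"z": 0,"ax": 0,"ay": 0,"az": 0},
  ],
)

```text
time_s: 18.27
tool_pos: [0.5407, 0.0828, 0.0964]
eef_rot: [0.998, -0.053, -0.002, 0.029]
ft_force: [-1.2, 0.2, -1.7]
width: 0.034
gripper_force: 20.0
```

```bash
python3 - <<'E'
from h import *
o=manip.get_obs();print(o['tool_pos'],o['eef_rot'],o['width'])
m=manip.camera_model('wrist');i=manip.capture('wrist');save('w7',cv2.resize(i,(800,600),interpolation=cv2.INTER_CUBIC))
E
```

```text
[0.54073026 0.08276905 0.09637364] [ 0.99817423 -0.05294637 -0.00199144  0.02899875] 0.03397130886406998
```

View pics/w7.png

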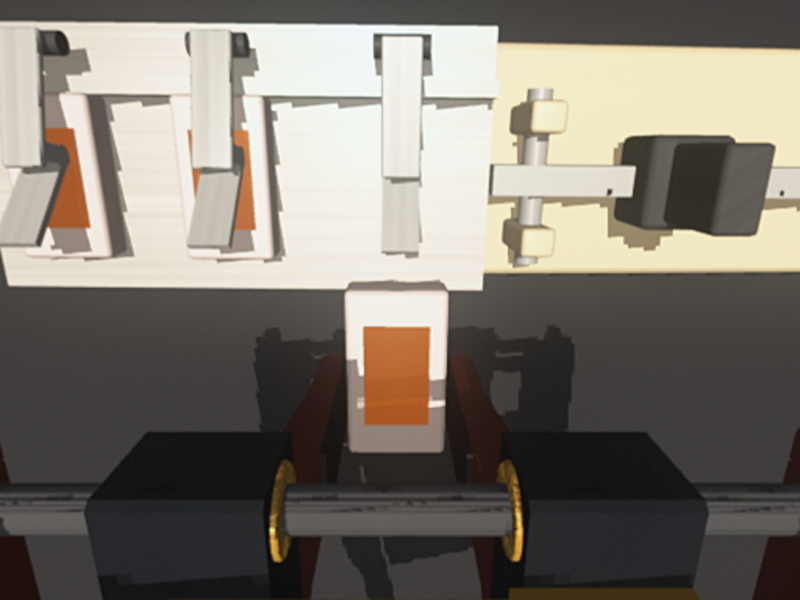

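Box C at (397,368) and the clip1 nose at (401,248) are aligned to about 1 mm. Inserting it now.

Emit:
send_rows(
  plan=[
    {"x": 0,"y": -0.0012,"z": -0.018,"ax": 0,"ay": 0,"az": -0.2},
    {"x": 0,"y": 0,"z": -0.012,"ax": 0,"ay": 0,"az": 0},
    {"x": 0,"y": 0,"z": -0.004,"ax": 0,"ay": 0,"az": 0},
    {"x": 0.005,"y": -0.0005,"z": 0,"ax": 0,"ay": 0,"az": 0},
    {"x": 0.005,"y": -0.0005,"z": 0,"ax": 0,"ay": 0,"az": 0},
    {"x": 0.005,"y": -0.0005,"z": 0,"ax": 0,"ay": 0,"az": 0},
    {"x": 0,"y": 0,"z": 0,"ax": 0,"ay": 0,"az": 0},
    {"x": 0,"y": 0,"z": 0,"ax": 0,"ay": 0,"az": 0},
  ],
)

```text
time_s: 18.98
tool_pos: [0.5561, 0.0786, 0.0631]
eef_rot: [0.998, -0.056, -0.002, 0.029]
ft_force: [0.5, -0.8, -1.4]
width: 0.0336
gripper_force: 20.0
```

Emit:
send_rows(
  plan=[
    {"x": 0.005,"y": -0.0005,"z": -0.0008,"ax": 0,"ay": 0,"az": 0},
    {"x": 0.005,"y": -0.0005,"z": -0.0008,"ax": 0,"ay": 0,"az": 0},
    {"x": 0.005,"y": -0.0005,"z": 0,"ax": 0,"ay": 0,"az": 0},
    {"x": 0.005,"y": -0.0005,"z": 0,"ax": 0,"ay": 0,"az": 0},
    {"x": 0.005,"y": -0.0005,"z": 0,"ax": 0,"ay": 0,"az": 0},
    {"x": 0.005,"y": -0.0005,"z": 0,"ax": 0,"ay": 0,"az": 0},
    {"x": 0.005,"y": -0.0005,"z": 0,"ax": 0,"ay": 0,"az": 0},
    {"x": 0.005,"y": -0.0005,"z": 0,"ax": 0,"ay": 0,"az": 0},
    {"x": 0.003,"y": -0.0003,"z": 0,"ax": 0,"ay": 0,"az": 0},
    {"x": 0,"y": 0,"z": 0,"ax": 0,"ay": 0,"az": 0},
    {"x": 0,"y": 0,"z": 0,"ax": 0,"ay": 0,"az": 0},
  ],
)

```text
time_s: 19.9
tool_pos: [0.6001, 0.0744, 0.0612]
eef_rot: [0.998, -0.056, -0.001, 0.029]
ft_force: [1.8, -1.4, -4.7]
width: 0.0338
gripper_force: 20.0
```

Emit:
send_rows(
  plan=[
    {"x": 0.002,"y": -0.0002,"z": 0,"ax": 0,"ay": 0,"az": 0},
    {"x": 0.002,"y": -0.0002,"z": 0,"ax": 0,"ay": 0,"az": 0},
    {"x": 0.002,"y": -0.0002,"z": 0,"ax": 0,"ay": 0,"az": 0},
    {"x": 0,"y": 0,"z": 0,"ax": 0,"ay": 0,"az": 0},
    {"x": 0,"y": 0,"z": 0,"ax": 0,"ay": 0,"az": 0},
  ],
)

```text
time_s: 20.32
tool_pos: [0.6017, 0.0741, 0.0605]
eef_rot: [0.998, -0.056, -0.005, 0.029]
ft_force: [-5.5, 1.0, -2.3]
width: 0.0335
gripper_force: 20.0
```

Emit:
send_rows(
  plan=[
    {"x": 0.002,"y": -0.0002,"z": 0,"ax": 0,"ay": 0,"az": 0},
    {"x": 0.001,"y": -0.0001,"z": 0,"ax": 0,"ay": 0,"az": 0},
    {"x": 0,"y": 0,"z": 0,"ax": 0,"ay": 0,"az": 0},
    {"x": 0,"y": 0,"z": 0,"ax": 0,"ay": 0,"az": 0},
  ],
)

```text
time_s: 20.65
tool_pos: [0.6018, 0.074, 0.0601]
eef_rot: [0.998, -0.056, -0.007, 0.029]
ft_force: [-11.3, 1.9, 1.0]
width: 0.0335
gripper_force: 20.0
```

Emit:
send_rows(
  plan=[
    {"x": 0,"y": 0,"z": 0,"ax": 0,"ay": 0,"az": 0},
    {"x": 0,"y": 0,"z": 0,"ax": 0,"ay": 0,"az": 0},
    {"x": 0,"y": 0,"z": 0,"ax": 0,"ay": 0,"az": 0},
    {"x": 0,"y": 0,"z": 0.01,"ax": 0,"ay": 0,"az": 0},
    {"x": 0,"y": 0,"z": 0.03,"ax": 0,"ay": 0,"az": 0},
    {"x": -0.02,"y": -0.01,"z": 0.035,"ax": 0,"ay": 0,"az": 0},
    {"x": -0.02,"y": -0.02,"z": 0.03,"ax": 0.7,"ay": 0,"az": 0},
    {"x": -0.02,"y": -0.03,"z": 0.02,"ax": 0.7,"ay": 0,"az": 0},
    {"x": 0,"y": -0.03,"z": 0,"ax": 0.7,"ay": 0,"az": 0},
    {"x": 0,"y": -0.02,"z": 0,"ax": 0.7,"ay": 0,"az": 0},
    {"x": 0,"y": 0,"z": 0,"ax": 0.6,"ay": 0,"az": 0},
    {"x": 0,"y": 0,"z": 0,"ax": 0,"ay": 0,"az": 0},
  ],
  grip=0.46,
)

```text
time_s: 21.65
tool_pos: [0.5481, -0.0376, 0.1872]
eef_rot: [0.998, -0.058, -0.003, -0.001]
ft_force: [0.3, 1.1, 0.5]
width: 0.0473
gripper_force: 0.0
```

```bash
python3 - <<'E'
from h import *
import pickle
o=manip.get_obs();print(o['tool_pos'],o['eef_rot'],o['width'])
m=manip.camera_model('wrist');i=manip.capture('wrist');np.save('w8.npy',i);pickle.dump(m,open('w8.pkl','wb'))
s=manip.capture('scene');np.save('sdown.npy',s)
g=np.zeros((600,800,3),np.uint8);g[:384,:512]=i
c=cv2.resize(s[170:260,170:340],(510,216),interpolation=cv2.INTER_CUBIC) if 0 else cv2.resize(s[180:250,170:340],(800,216)[0:2],interpolation=cv2.INTER_CUBIC)
g[384:600]=c;save('w8',g)
E
```

```text
[ 0.54811506 -0.0376296   0.18724144] [ 9.98341374e-01 -5.75063430e-02 -2.61612114e-03 -8.22839801e-04] 0.04725350847591998
```

View pics/w8.png

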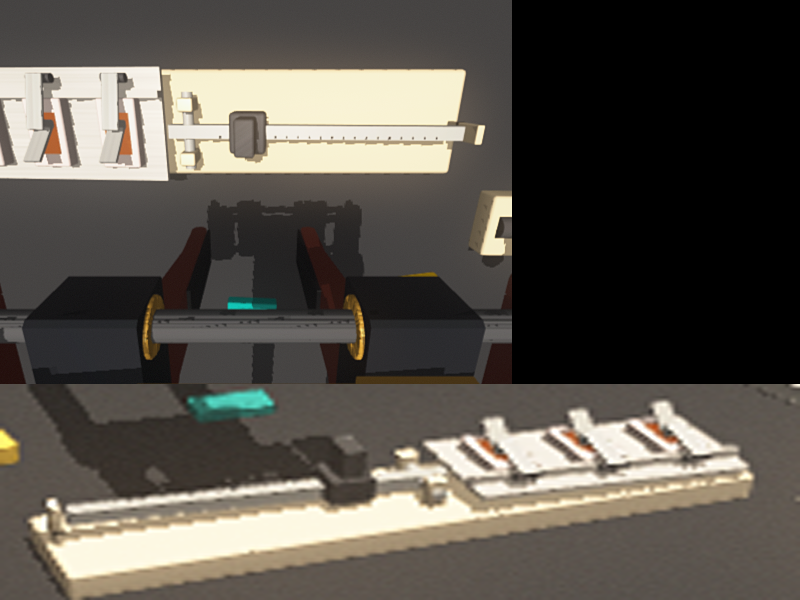

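All three boxes look home, with amber visible beside each clip. The fin is at wrist pixel (249,132). The index post is at (478,133) in the wrist view and at the far left of the scene crop.

```bash
python3 - <<'E'
from h import *
import pickle
i=np.load('w8.npy');m=pickle.load(open('w8.pkl','rb'))
th=np.radians(-6.2);ex=np.array([np.cos(th),np.sin(th)]);ey=np.array([-ex[1],ex[0]]);O=np.array([.606,.0176])
g=i[105:165,222:275].max(2)
mk=((i.max(2)<115)*255).astype(np.uint8);mk[:105]=0;mk[165:]=0;mk[:,:222]=0;mk[:,275:]=0
c=max(cv2.findContours(mk,0,1)[0],key=cv2.contourArea);print(cv2.boundingRect(c))
print(g[25,::2].tolist());print(g[::2,27].tolist())
def loc(p): q=p[:2]-O;return p[:2].round(4),(q@ex).round(4),(q@ey).round(4)
for u,v,z in[(249,132,.096),(234,112,.096),(264,152,.096),(478,133,.06),(189,95,.05),(189,159,.05)]: print(u,v,*loc(onz(m,u,v,z)))
t=np.load('top0.npy');mt=manip.camera_model('top')
mk=((t.max(2)<75)*255).astype(np.uint8)[140:185,240:285];c=max(cv2.findContours(mk,0,1)[0],key=cv2.contourArea);b=cv2.boundingRect(c);print(b)
u,v=b[0]+240+b[2]/2,b[1]+140+b[3]/2
for z in(.06,.095):print('top',*loc(onz(mt,u,v,z)))
E
```

```text
(229, 112, 38, 46)
[242, 242, 244, 241, 108, 126, 114, 132, 129, 132, 131, 135, 135, 133, 136, 117, 80, 88, 124, 132, 130, 99, 239, 244, 243, 243, 243]
[248, 248, 254, 118, 107, 123, 87, 101, 133, 136, 135, 136, 134, 134, 134, 136, 134, 130, 126, 130, 130, 127, 125, 127, 126, 123, 107, 164, 228, 248]
249 132 [ 0.5996 -0.0399] -0.0001 -0.0578
234 112 [ 0.6159 -0.0303] 0.015 -0.0466
264 152 [ 0.5828 -0.0498] -0.0158 -0.0695
478 133 [ 0.5717 -0.2397] -0.0063 -0.2595
189 95 [0.6326 0.0103] 0.0272 -0.0043
189 159 [0.5759 0.0202] -0.0302 -0.0007
(0, 40, 37, 5)
top [ 0.5424 -0.0293] -0.0581 -0.0535
top [ 0.5381 -0.0281] -0.0625 -0.0528
```

```bash
python3 - <<'E'
from h import *
import pickle
i=np.load('w8.npy');m=pickle.load(open('w8.pkl','rb'))
print(i[108:162,242].max(1).tolist());print(i[135,226:270].max(1).tolist())
for z in(.085,.09,.096):print(onz(m,242.5,133,z).round(4))
E
```

```text
[249, 253, 242, 118, 84, 103, 122, 123, 103, 88, 87, 100, 120, 132, 135, 134, 134, 136, 135, 133, 131, 130, 131, 133, 132, 131, 130, 131, 131, 130, 132, 135, 133, 135, 132, 130, 129, 126, 124, 126, 127, 128, 125, 126, 123, 124, 122, 122, 109, 155, 240, 252, 249, 247]
[243, 246, 241, 142, 108, 121, 126, 115, 110, 123, 131, 131, 129, 130, 128, 130, 131, 134, 131, 133, 134, 135, 137, 136, 134, 132, 117, 98, 81, 81, 87, 93, 105, 130, 130, 131, 129, 112, 93, 116, 210, 250, 245, 243]
[ 0.5982 -0.0343  0.085 ]
[ 0.5988 -0.0345  0.09  ]
[ 0.5994 -0.0348  0.096 ]
```

Emit:
send_rows(
  plan=[
    {"x": 0.025,"y": 0.0012,"z": -0.03,"ax": 0,"ay": 0,"az": 0},
    {"x": 0.025,"y": 0.0012,"z": -0.03,"ax": 0,"ay": 0,"az": 0},
    {"x": 0,"y": 0,"z": -0.02,"ax": 0,"ay": 0,"az": 0},
    {"x": 0,"y": 0,"z": 0,"ax": 0,"ay": 0,"az": 0},
    {"x": 0,"y": 0,"z": -0.02,"ax": 0,"ay": 0,"az": 0},
    {"x": 0,"y": 0,"z": -0.009,"ax": 0,"ay": 0,"az": 0},
    {"x": 0,"y": 0,"z": 0,"ax": 0,"ay": 0,"az": 0},
    {"x": 0,"y": 0,"z": 0,"ax": 0,"ay": 0,"az": 0},
  ],
  grip=0.55,
)

```text
time_s: 22.42
tool_pos: [0.5968, -0.0334, 0.0774]
eef_rot: [0.998, -0.056, -0.004, -0.001]
ft_force: [-0.0, 0.1, 0.2]
width: 0.0394
gripper_force: 0.0
```

Emit:
send_rows(
  plan=[
    {"x": 0,"y": 0,"z": 0,"ax": 0,"ay": 0,"az": 0},
    {"x": 0,"y": 0,"z": 0,"ax": 0,"ay": 0,"az": 0},
    {"x": 0,"y": 0,"z": 0,"ax": 0,"ay": 0,"az": 0},
    {"x": 0,"y": 0,"z": 0,"ax": 0,"ay": 0,"az": 0},
    {"x": 0,"y": 0,"z": 0,"ax": 0,"ay": 0,"az": 0},
  ],
  grip=0.9,
  newtons=6,
)

```text
time_s: 22.83
tool_pos: [0.5979, -0.0343, 0.0779]
eef_rot: [0.998, -0.056, -0.003, -0.0]
ft_force: [-1.0, -0.3, 4.1]
width: 0.0169
gripper_force: 6.1
```

Emit:
send_rows(
  plan=[
    {"x": -0.0011,"y": -0.01,"z": 0.0005,"ax": 0,"ay": 0,"az": 0},
    {"x": -0.0011,"y": -0.01,"z": 0.0005,"ax": 0,"ay": 0,"az": 0},
    {"x": -0.0011,"y": -0.01,"z": 0.0005,"ax": 0,"ay": 0,"az": 0},
    {"x": -0.0011,"y": -0.01,"z": 0.0005,"ax": 0,"ay": 0,"az": 0},
    {"x": -0.0011,"y": -0.01,"z": 0.0005,"ax": 0,"ay": 0,"az": 0},
    {"x": -0.0011,"y": -0.01,"z": 0.0005,"ax": 0,"ay": 0,"az": 0},
    {"x": -0.0011,"y": -0.01,"z": 0.0005,"ax": 0,"ay": 0,"az": 0},
    {"x": -0.0011,"y": -0.01,"z": 0.0005,"ax": 0,"ay": 0,"az": 0},
    {"x": -0.0011,"y": -0.01,"z": 0.0005,"ax": 0,"ay": 0,"az": 0},
    {"x": -0.0011,"y": -0.01,"z": 0.0005,"ax": 0,"ay": 0,"az": 0},
    {"x": -0.0011,"y": -0.01,"z": 0.0005,"ax": 0,"ay": 0,"az": 0},
    {"x": 0,"y": 0,"z": 0,"ax": 0,"ay": 0,"az": 0},
  ],
)

```text
time_s: 23.83
tool_pos: [0.5849, -0.1464, 0.0825]
eef_rot: [0.998, -0.057, -0.004, -0.0]
ft_force: [-0.2, -1.6, -0.1]
width: 0.0164
gripper_force: 5.9
```

Emit:
send_rows(
  plan=[
    {"x": 0,"y": 0,"z": 0,"ax": 0,"ay": 0,"az": 0},
    {"x": 0,"y": 0,"z": 0,"ax": 0,"ay": 0,"az": 0},
    {"x": 0,"y": 0,"z": 0,"ax": 0,"ay": 0,"az": 0},
    {"x": 0,"y": 0,"z": 0.03,"ax": 0,"ay": 0,"az": 0},
    {"x": 0,"y": 0,"z": 0.04,"ax": 0,"ay": 0,"az": 0},
    {"x": -0.02,"y": 0,"z": 0.035,"ax": 0,"ay": 0,"az": 0},
    {"x": -0.03,"y": 0,"z": 0,"ax": 0,"ay": 0,"az": 0},
    {"x": 0,"y": 0,"z": 0,"ax": 0,"ay": 0,"az": 0},
    {"x": 0,"y": 0,"z": 0,"ax": 0,"ay": 0,"az": 0},
    {"x": 0,"y": 0,"z": 0,"ax": 0,"ay": 0,"az": 0},
    {"x": 0,"y": 0,"z": 0,"ax": 0,"ay": 0,"az": 0},
    {"x": 0,"y": 0,"z": 0,"ax": 0,"ay": 0,"az": 0},
  ],
  grip=0.55,
)

```text
time_s: 24.83
tool_pos: [0.5357, -0.1439, 0.1868]
eef_rot: [0.998, -0.056, -0.004, -0.001]
ft_force: [-0.4, 0.3, -0.3]
width: 0.04
gripper_force: 0.0
```

```bash
cat >> h.py <<'E'
O=np.array([.606,.0176]);th=np.radians(-6.2);ex=np.array([np.cos(th),np.sin(th)]);ey=np.array([-ex[1],ex[0]])
def bw(x,y,z,tilt):
    "local beam point (z rel pivot) -> world"
    c,s=np.cos(tilt),np.sin(tilt);Y,Z=c*y-s*z,s*y+c*z
    p=O+x*ex+Y*ey;return np.array([*p,.046+Z])
def tilt(img,ref='sdown.npy',y=.183):
    "shift of a deck patch (amber of bay y) in the scene view against the reference at -0.06"
    m=manip.camera_model('scene');r=np.load(ref);P=lambda t,y,x:px(m,bw(x,y,.02,t))
    out=[]
    for y,x in((.183,-.01),(.119,-.01)):
        u,v=P(-.06,y,x).astype(int);h=9
        T=r[v-h:v+h,u-h:u+h].astype(np.float32);S=img[v-h-16:v+h+8,u-h-8:u+h+8].astype(np.float32)
        c=cv2.matchTemplate(S,T,cv2.TM_CCOEFF_NORMED);_,q,_,(a,b)=cv2.minMaxLoc(c)
        f=lambda l,k,n:0 if k in(0,n-1) else .5*(l[0]-l[2])/(l[0]-2*l[1]+l[2])
        dy=b-16+f(c[b-1:b+2,a] if 0<b<c.shape[0]-1 else 0,b,c.shape[0]);dx=a-8
        e=[P(t,y,x)[1]-P(-.06,y,x)[1] for t in(0,.06)]
        out.append((round(q,3),dx,round(float(dy),2),'tilt',round(-.06+.06*float(dy)/e[0],4)))
    return out
E
python3 - <<'E'
from h import *
s=manip.capture('scene');np.save('s1.npy',s);print(tilt(s));print(manip.get_obs()['tool_pos'])
m=manip.camera_model('scene');print([px(m,bw(-.01,.183,.02,t)) for t in(-.06,0,.06)])
E
```

```text
[(0.999, 0, -0.03, 'tilt', np.float64(-0.0594)), (1.0, 0, -0.05, 'tilt', np.float64(-0.0582))]
[ 0.53571515 -0.14389411  0.18679324]
[array([310.99147522, 195.04243778]), array([311.0780447 , 192.28082739]), array([310.98385275, 189.55283901])]
```

Emit:
send_rows(
  plan=[
    {"x": 0.03,"y": 0,"z": 0,"ax": 0,"ay": 0,"az": 0},
    {"x": 0.02,"y": 0,"z": -0.035,"ax": 0,"ay": 0,"az": 0},
    {"x": 0,"y": 0,"z": -0.04,"ax": 0,"ay": 0,"az": 0},
    {"x": 0,"y": 0,"z": -0.015,"ax": 0,"ay": 0,"az": 0},
    {"x": 0,"y": 0,"z": -0.013,"ax": 0,"ay": 0,"az": 0},
    {"x": 0,"y": 0,"z": 0,"ax": 0,"ay": 0,"az": 0},
  ],
)

```text
time_s: 25.38
tool_pos: [0.5832, -0.1431, 0.0806]
eef_rot: [0.998, -0.056, -0.007, -0.002]
ft_force: [0.4, 0.5, 0.2]
width: 0.0394
gripper_force: 0.0
```

Emit:
send_rows(
  plan=[
    {"x": 0,"y": 0,"z": 0,"ax": 0,"ay": 0,"az": 0},
    {"x": 0,"y": 0,"z": 0,"ax": 0,"ay": 0,"az": 0},
    {"x": 0,"y": 0,"z": 0,"ax": 0,"ay": 0,"az": 0},
    {"x": 0,"y": 0,"z": 0,"ax": 0,"ay": 0,"az": 0},
    {"x": -0.0006,"y": -0.005,"z": 0,"ax": 0,"ay": 0,"az": 0},
    {"x": -0.0006,"y": -0.005,"z": 0,"ax": 0,"ay": 0,"az": 0},
    {"x": -0.0006,"y": -0.005,"z": 0,"ax": 0,"ay": 0,"az": 0},
    {"x": -0.0006,"y": -0.005,"z": 0,"ax": 0,"ay": 0,"az": 0},
    {"x": 0,"y": 0,"z": 0,"ax": 0,"ay": 0,"az": 0},
    {"x": 0,"y": 0,"z": 0,"ax": 0,"ay": 0,"az": 0},
  ],
  grip=0.9,
)

```text
time_s: 26.22
tool_pos: [0.5837, -0.1652, 0.0849]
eef_rot: [0.998, -0.056, -0.003, -0.0]
ft_force: [4.7, -0.3, 0.5]
width: 0.0163
gripper_force: 5.9
```

Emit:
send_rows(
  plan=[
    {"x": 0,"y": 0,"z": 0,"ax": 0,"ay": 0,"az": 0},
    {"x": 0,"y": 0,"z": 0,"ax": 0,"ay": 0,"az": 0},
    {"x": 0,"y": 0,"z": 0,"ax": 0,"ay": 0,"az": 0},
    {"x": 0,"y": 0,"z": 0,"ax": 0,"ay": 0,"az": 0},
    {"x": 0,"y": 0,"z": 0,"ax": 0,"ay": 0,"az": 0},
    {"x": 0,"y": 0,"z": 0,"ax": 0,"ay": 0,"az": 0},
    {"x": 0,"y": 0,"z": 0,"ax": 0,"ay": 0,"az": 0},
    {"x": 0,"y": 0,"z": 0,"ax": 0,"ay": 0,"az": 0},
    {"x": 0,"y": 0,"z": 0,"ax": 0,"ay": 0,"az": 0},
    {"x": 0,"y": 0,"z": 0,"ax": 0,"ay": 0,"az": 0},
    {"x": 0,"y": 0,"z": 0,"ax": 0,"ay": 0,"az": 0},
    {"x": 0,"y": 0,"z": 0,"ax": 0,"ay": 0,"az": 0},
  ],
  grip=0.55,
)

```text
time_s: 27.22
tool_pos: [0.5828, -0.1641, 0.0845]
eef_rot: [0.998, -0.056, -0.004, -0.001]
ft_force: [0.5, 0.0, -0.1]
width: 0.04
gripper_force: 0.0
```

```bash
python3 - <<'E'
from h import *
s=manip.capture('scene');np.save('s2.npy',s);print(tilt(s));print(manip.get_obs()['tool_pos'])
E
```

```text
[(0.913, 0, -2.7, 'tilt', np.float64(-0.0013)), (0.889, 0, -1.6, 'tilt', np.float64(-0.0066))]
[ 0.58285183 -0.16400754  0.08453052]
```

```bash
cat >> h.py <<'E'
def ecc(img,ref=None):
    m=manip.camera_model('scene');r=np.load('sdown.npy') if ref is None else ref
    G=lambda a:cv2.cvtColor(a,cv2.COLOR_RGB2GRAY).astype(np.float32)
    A,B=G(r),G(img);out=[]
    for y,x,z in((.20,0,.015),(.183,0,.02),(.15,0,.015),(.119,0,.02),(.055,0,.02)):
        a=np.array([px(m,bw(X,Y,z,-.06)) for X in(-.045,.03) for Y in(y-.02,y+.02)],np.float32)
        M=np.zeros(A.shape,np.uint8);cv2.fillConvexPoly(M,cv2.convexHull(a).astype(int),255)
        W=np.eye(2,3,dtype=np.float32);e0=px(m,bw(x,y,z,0))-px(m,bw(x,y,z,-.06));W[:,2]=e0*.5
        try:
            q,W=cv2.findTransformECC(A,B,W,cv2.MOTION_TRANSLATION,(3,200,1e-6),M,3)
            out.append((y,round(q,3),W[:,2].round(2).tolist(),round(-.06+.06*float(W[1,2]/e0[1]),4)))
        except cv2.error as e: out.append((y,'fail'))
    return out
E
python3 - <<'E'
from h import *
for f in('s1.npy','s2.npy'):
    for l in ecc(np.load(f)):print(f,l)
E
```

```text
s1.npy (0.2, 1.0, [-0.019999999552965164, 0.009999999776482582], -0.0601)
s1.npy (0.183, 0.999, [-0.03999999910593033, -0.009999999776482582], -0.0598)
s1.npy (0.15, 1.0, [0.009999999776482582, -0.019999999552965164], -0.0594)
s1.npy (0.119, 0.921, [-0.5199999809265137, -0.46000000834465027], -0.0447)
s1.npy (0.055, 1.0, [-0.009999999776482582, 0.019999999552965164], -0.0614)
s2.npy (0.2, 0.99, [-0.2199999988079071, -2.740000009536743], -0.0057)
s2.npy (0.183, 0.935, [0.20999999344348907, -2.2100000381469727], -0.012)
s2.npy (0.15, 'fail')
s2.npy (0.119, 0.51, [5.130000114440918, 5.940000057220459], -0.2584)
s2.npy (0.055, 0.918, [-0.25, 0.3100000023841858], -0.083)
```

Emit:
send_rows(
  plan=[
    {"x": 0,"y": 0,"z": 0.03,"ax": 0,"ay": 0,"az": 0},
    {"x": 0,"y": 0,"z": 0.035,"ax": 0,"ay": 0,"az": 0},
    {"x": 0,"y": 0,"z": 0.038,"ax": 0,"ay": 0,"az": 0},
    {"x": -0.0175,"y": 0.032,"z": 0,"ax": 0,"ay": 0,"az": 0},
    {"x": -0.0175,"y": 0.032,"z": 0,"ax": 0,"ay": 0,"az": 0},
    {"x": 0,"y": 0.032,"z": 0,"ax": 0,"ay": 0,"az": 0},
    {"x": 0,"y": 0.031,"z": 0,"ax": 0,"ay": 0,"az": 0},
    {"x": 0,"y": 0,"z": 0,"ax": 0,"ay": 0,"az": 0},
    {"x": 0,"y": 0,"z": 0,"ax": 0,"ay": 0,"az": 0},
    {"x": 0,"y": 0,"z": 0,"ax": 0,"ay": 0,"az": 0},
    {"x": 0,"y": 0,"z": 0,"ax": 0,"ay": 0,"az": 0},
    {"x": 0,"y": 0,"z": 0,"ax": 0,"ay": 0,"az": 0},
  ],
)

```text
time_s: 28.27
tool_pos: [0.5481, -0.0382, 0.1874]
eef_rot: [0.998, -0.057, -0.004, -0.0]
ft_force: [0.3, -0.6, 0.4]
width: 0.0395
gripper_force: 0.0
```

```bash
python3 - <<'E'
from h import *
import pickle
m=manip.camera_model('wrist');i=manip.capture('wrist');np.save('w9.npy',i);pickle.dump(m,open('w9.pkl','wb'))
s=manip.capture('scene');np.save('s3.npy',s);print(tilt(s),ecc(s)[0])
o=manip.get_obs();print(o['tool_pos'],o['eef_rot'])
a=np.load('w8.npy')
g=np.zeros((600,800,3),np.uint8)
g[:300,:480]=cv2.resize(a[100:175,392:512],(480,300),interpolation=cv2.INTER_CUBIC)
g[300:,:480]=cv2.resize(i[100:175,392:512],(480,300),interpolation=cv2.INTER_CUBIC)
g[:300,480:]=cv2.resize(a[60:190,0:139],(320,300));g[300:,480:]=cv2.resize(i[60:190,0:139],(320,300))
save('w9',g)
m8=pickle.load(open('w8.pkl','rb'))
for t in(-.06,0):print(px(m8,bw(0,-.25,.01,t)),px(m,bw(0,-.25,.01,t)),px(m,bw(0,.119,.02,t)))
E
```

```text
[(0.895, 0, -2.57, 'tilt', np.float64(-0.0041)), (0.884, -1, -2.33, 'tilt', np.float64(0.018))] (0.2, 0.989, [-0.1899999976158142, -2.6500000953674316], -0.0076)
[ 0.54794472 -0.03800838  0.18739648] [ 9.98378779e-01 -5.67872299e-02 -3.83324610e-03 -5.74602720e-04]
[475.51891753 127.13049556] [474.73404246 127.16455055] [ 47.85735458 127.37807812]
[465.68402968 125.37946519] [464.93885966 125.37703858] [ 43.95670146 128.25964185]
```

View pics/w9.png

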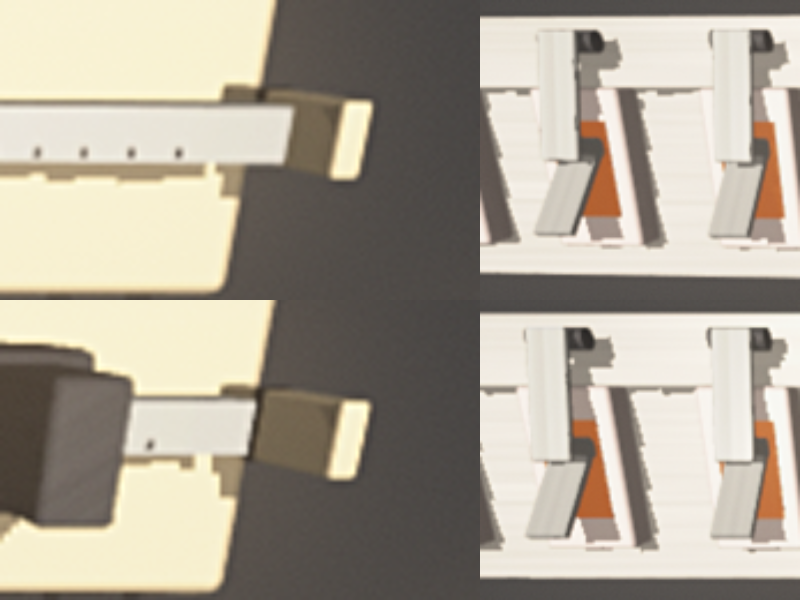

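The index post (right crop edge at 373 then 371) is fixed to the base. The bar end moved from 293 to 256 (4x) relative to it, so the beam is close to level. I'll compute it sub-pixel.

```bash
cat >> h.py <<'E'
import pickle
def edge(i,v,u0,u1,sgn):
    "sub-pixel column of the strongest brightness step (sgn -1 falling) averaged over rows"
    r=[]
    for k in v:
        d=np.diff(cv2.GaussianBlur(i[k:k+1].max(2).astype(np.float32),(5,1),0)[0])*sgn
        w=d[u0:u1];j=int(w.argmax());j=min(max(j,1),len(w)-2);a,b,c=w[j-1:j+2];r.append(u0+j+.5+.5*(a-c)/(a-2*b+c))
    return np.array(r)
E
python3 - <<'E'
from h import *
for n in('w8','w9'):
    i=np.load(n+'.npy')
    print(n,'post',edge(i,range(130,142,2),480,489,-1).round(2),'bar',edge(i,range(129,138,2),452,470,-1).round(2),'base',edge(i,range(104,118,4),452,466,-1).round(2))
m8=pickle.load(open('w8.pkl','rb'));m=pickle.load(open('w9.pkl','rb'))
# bar end local y from w8 (top of bar z unknown 3..8 mm over pivot)
u8=edge(np.load('w8.npy'),range(129,138,2),452,470,-1).mean();u9=edge(np.load('w9.npy'),range(129,138,2),452,470,-1).mean()
from scipy.optimize import brentq
for z in(.003,.006,.01):
    y=brentq(lambda y:px(m8,bw(0,y,z,-.06))[0]-u8,-.3,-.15)
    print(z,y,[(c,brentq(lambda t:px(m8,bw(0,y,z,t))[0]-(u9+c),-.1,.1)) for c in(0,.25,.5)])
E
```

```text
w8 post [483.86 483.54 483.15 482.63 482.35 481.77] bar [464.56 464.33 463.85 463.45 463.15] base [459.67 459.03 458.32 457.52]
w9 post [483.48 482.92 482.6  482.13 481.62 481.28] bar [454.61 454.32 453.9  453.44 453.31] base [459.31 458.5  457.69 457.1 ]
0.003 -0.24427973168218403 [(0, 0.004233977844963829), (0.25, 0.0026298129080926137), (0.5, 0.001025259022386447)]
0.006 -0.2426635162576155 [(0, 0.005458153240386401), (0.25, 0.0038259971321389094), (0.5, 0.002193325345518681)]
0.01 -0.24050856235819093 [(0, 0.007198799281823477), (0.25, 0.005527161007858527), (0.5, 0.0038548139408081093)]
```

```bash
python3 - <<'E'
from h import *
from scipy.optimize import brentq
a,b=np.load('w8.npy'),np.load('w9.npy')
m8=pickle.load(open('w8.pkl','rb'))
# vertical-feature shift of deck patches by ECC, and of the fixed base patch
G=lambda x:cv2.cvtColor(x,cv2.COLOR_RGB2GRAY).astype(np.float32)
def sh(u0,u1,v0,v1,g):
    M=np.zeros(a.shape[:2],np.uint8);M[v0:v1,u0:u1]=255;W=np.eye(2,3,dtype=np.float32);W[0,2]=g
    q,W=cv2.findTransformECC(G(a),G(b),W,cv2.MOTION_TRANSLATION,(3,300,1e-6),M,3);return round(q,3),W[:,2].round(3)
base=sh(440,480,75,112,-.4);print('base',base);print('lever',sh(465,512,185,255,-.4))
for n,u0,u1,v0,v1,y,z in[('clip2',18,55,66,160,.119,.02),('hinge2',20,55,68,95,.119,.024),('clip1',94,135,66,160,.055,.02),('hinge1',94,135,68,95,.055,.024),('amber2',40,65,105,160,.119,.024)]:
    q,d=sh(u0,u1,v0,v1,-3);f=lambda t:(px(m8,bw(0,y,z,t))-px(m8,bw(0,y,z,-.06)))[0]
    print(n,q,d,'pred60',f(0).round(2),'tilt',round(brentq(lambda t:f(t)-(d[0]-base[1][0]),-.2,.2),4))
E
```

```text
base (0.745, array([  3.926, -25.134], dtype=float32))
lever (1.0, array([-0.846, -0.107], dtype=float32))
clip2 0.977 [-3.586 -0.693] pred60 -3.89 tilt 0.0618
hinge2 0.995 [-3.969 -1.104] pred60 -3.74 tilt 0.0755Traceback (most recent call last):
  File "<stdin>", line 13, in <module>
    r = _zeros._brentq(f, a, b, xtol, rtol, maxiter, args, full_output, disp)
ValueError: f(a) and f(b) must have different signs
```

```bash
python3 - <<'E'
from h import *
m=manip.camera_model('scene')
A,B=np.load('sdown.npy'),np.load('s3.npy')
for y in(-.21,-.225,-.235,-.1,-.12):
    p=px(m,bw(0,y,.005,-.06));q=px(m,bw(0,y,.005,0));u=int(round(p[0]))
    print(y,p.round(2),q.round(2))
    v=int(p[1])
    print(' dn',A[v-8:v+14,u].astype(int).sum(1).tolist());print(' s3',B[v-8:v+14,u].astype(int).sum(1).tolist())
E
```

```text
-0.21 [195.95 219.83] [195.9  223.26]
 dn [154, 162, 165, 152, 148, 180, 487, 725, 673, 426, 355, 355, 454, 580, 426, 437, 589, 743, 732, 730, 728, 728]
 s3 [154, 162, 159, 140, 165, 174, 140, 156, 209, 511, 730, 686, 504, 348, 367, 369, 396, 611, 747, 737, 730, 727]
-0.225 [191.06 220.64] [191.04 224.33]
 dn [260, 247, 245, 249, 240, 327, 585, 714, 653, 348, 367, 349, 449, 586, 426, 434, 411, 587, 738, 731, 729, 728]
 s3 [259, 255, 257, 249, 253, 262, 242, 262, 566, 721, 608, 673, 495, 348, 364, 360, 385, 592, 743, 731, 728, 726]
-0.235 [187.78 221.19] [187.78 225.04]
 dn [247, 255, 252, 244, 237, 457, 719, 675, 495, 346, 360, 341, 568, 726, 422, 425, 595, 742, 732, 728, 727, 730]
 s3 [249, 253, 251, 253, 255, 246, 235, 438, 697, 716, 692, 656, 422, 359, 357, 374, 394, 591, 742, 731, 728, 728]
-0.1 [230.67 214.03] [230.52 215.65]
 dn [154, 168, 164, 153, 142, 469, 752, 696, 517, 359, 367, 383, 402, 430, 597, 741, 732, 728, 728, 728, 727, 728]
 s3 [165, 165, 158, 160, 140, 529, 746, 649, 711, 664, 355, 361, 365, 371, 586, 743, 735, 728, 728, 727, 728, 727]
-0.12 [224.5  215.06] [224.36 217.  ]
 dn [164, 151, 160, 159, 175, 341, 591, 708, 590, 356, 367, 364, 392, 444, 421, 592, 739, 730, 728, 729, 727, 728]
 s3 [161, 159, 170, 159, 181, 266, 566, 738, 700, 676, 508, 359, 369, 362, 394, 599, 741, 732, 728, 728, 727, 727]
```

Measurements agree the beam is within about 0.004 rad of level: wrist bar end +0.002, scene bar −0.003. Next is the cream-based lever. I'll hover behind its knob with the fingers shut.

Emit:
send_rows(
  plan=[
    {"x": -0.0195,"y": -0.0334,"z": 0,"ax": 0,"ay": 0,"az": 0},
    {"x": -0.0195,"y": -0.0334,"z": 0,"ax": 0,"ay": 0,"az": 0},
    {"x": -0.0195,"y": -0.0334,"z": 0,"ax": 0,"ay": 0,"az": 0},
    {"x": -0.0195,"y": -0.0334,"z": 0,"ax": 0,"ay": 0,"az": 0},
    {"x": -0.0195,"y": -0.0334,"z": 0,"ax": 0,"ay": 0,"az": 0},
    {"x": -0.0195,"y": -0.0334,"z": 0,"ax": 0,"ay": 0,"az": 0},
    {"x": -0.0195,"y": -0.0334,"z": 0,"ax": 0,"ay": 0,"az": 0},
    {"x": -0.0195,"y": -0.0334,"z": 0,"ax": 0,"ay": 0,"az": 0},
    {"x": 0,"y": 0,"z": 0,"ax": 0,"ay": 0,"az": 0},
    {"x": 0,"y": 0,"z": 0,"ax": 0,"ay": 0,"az": 0},
  ],
  grip=1.0,
)

```text
time_s: 29.2
tool_pos: [0.3907, -0.3064, 0.1875]
eef_rot: [0.998, -0.059, -0.004, -0.001]
ft_force: [0.8, 0.8, 0.5]
width: 0.0003
gripper_force: 0.0
```

```bash
python3 - <<'E'
from h import *
m=manip.camera_model('wrist');i=manip.capture('wrist');np.save('w10.npy',i);save('w10',i)
print(manip.get_obs()['tool_pos'],manip.get_obs()['width'])
for X in([.4297,-.3057,.083],[.4636,-.3084,.022],[.395,-.3057,.07]):print(px(m,X).round(1))
pickle.dump(m,open('w10.pkl','wb'))
s=manip.capture('scene');np.save('s4.npy',s);print(tilt(s)[0],ecc(s)[0])
E
```

```text
[ 0.39128581 -0.30494991  0.18741281] 0.0003647523797953733
[247.3 145.6]
[246.9 100.7]
[252.2 181.7]
(0.895, 0, -2.58, 'tilt', np.float64(-0.004)) (0.2, 0.989, [-0.2199999988079071, -2.640000104904175], -0.0076)
```

View pics/w10.png

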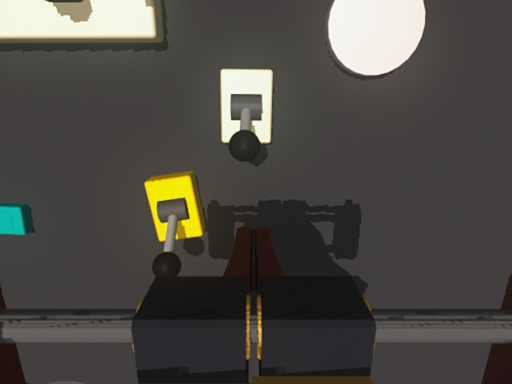

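The knob of the cream-based lever is at (244,146), where predicted. The yellow one is at (166,265), clear of the path. I'll lower behind the knob and push.

Emit:
send_rows(
  plan=[
    {"x": 0,"y": 0.001,"z": -0.035,"ax": 0,"ay": 0,"az": 0},
    {"x": 0,"y": 0,"z": -0.035,"ax": 0,"ay": 0,"az": 0},
    {"x": 0,"y": 0,"z": -0.03,"ax": 0,"ay": 0,"az": 0},
    {"x": 0,"y": 0,"z": -0.013,"ax": 0,"ay": 0,"az": 0},
    {"x": 0,"y": 0,"z": 0,"ax": 0,"ay": 0,"az": 0},
    {"x": 0,"y": 0,"z": 0,"ax": 0,"ay": 0,"az": 0},
  ],
)

```text
time_s: 29.8
tool_pos: [0.3921, -0.3017, 0.0741]
eef_rot: [0.998, -0.055, -0.004, -0.001]
ft_force: [-0.5, 0.5, 0.3]
width: 0.0004
gripper_force: 0.0
```

Emit:
send_rows(
  plan=[
    {"x": 0.009,"y": -0.0007,"z": 0,"ax": 0,"ay": 0,"az": 0},
    {"x": 0.009,"y": -0.0007,"z": 0,"ax": 0,"ay": 0,"az": 0},
    {"x": 0.009,"y": -0.0007,"z": 0,"ax": 0,"ay": 0,"az": 0},
    {"x": 0.009,"y": -0.0007,"z": 0,"ax": 0,"ay": 0,"az": 0},
    {"x": 0.009,"y": -0.0007,"z": 0,"ax": 0,"ay": 0,"az": 0},
    {"x": 0.009,"y": -0.0007,"z": 0,"ax": 0,"ay": 0,"az": 0},
    {"x": 0.009,"y": -0.0007,"z": 0,"ax": 0,"ay": 0,"az": 0},
    {"x": 0.009,"y": -0.0007,"z": 0,"ax": 0,"ay": 0,"az": 0},
    {"x": 0.006,"y": -0.0005,"z": 0,"ax": 0,"ay": 0,"az": 0},
    {"x": 0,"y": 0,"z": 0,"ax": 0,"ay": 0,"az": 0},
    {"x": 0,"y": 0,"z": 0,"ax": 0,"ay": 0,"az": 0},
  ],
)

```text
time_s: 30.72
tool_pos: [0.4674, -0.3086, 0.0741]
eef_rot: [0.998, -0.056, -0.007, -0.001]
ft_force: [-8.6, -1.9, 5.2]
width: 0.0007
gripper_force: 4.6
```

Emit:
send_rows(
  plan=[
    {"x": 0.003,"y": 0,"z": 0,"ax": 0,"ay": 0,"az": 0},
    {"x": 0.003,"y": 0,"z": 0,"ax": 0,"ay": 0,"az": 0},
    {"x": 0,"y": 0,"z": 0,"ax": 0,"ay": 0,"az": 0},
    {"x": 0,"y": 0,"z": 0,"ax": 0,"ay": 0,"az": 0},
  ],
)

```text
time_s: 31.05
tool_pos: [0.468, -0.3084, 0.0739]
eef_rot: [0.998, -0.055, -0.011, -0.002]
ft_force: [-25.3, -4.7, 15.1]
width: 0.0007
gripper_force: 12.4
```

Emit:
send_rows(
  plan=[
    {"x": -0.01,"y": 0,"z": 0,"ax": 0,"ay": 0,"az": 0},
    {"x": -0.03,"y": 0,"z": 0.01,"ax": 0,"ay": 0,"az": 0},
    {"x": -0.02,"y": 0,"z": 0.03,"ax": 0,"ay": 0,"az": 0},
    {"x": -0.02,"y": 0,"z": 0.035,"ax": 0,"ay": 0,"az": 0},
    {"x": 0,"y": 0,"z": 0.038,"ax": 0,"ay": 0,"az": 0},
    {"x": 0,"y": 0,"z": 0,"ax": 0,"ay": 0,"az": 0},
    {"x": 0,"y": 0,"z": 0,"ax": 0,"ay": 0,"az": 0},
  ],
)

```text
time_s: 31.63
tool_pos: [0.3977, -0.3111, 0.19]
eef_rot: [0.998, -0.056, -0.001, 0.001]
ft_force: [0.3, 0.6, -0.7]
width: 0.0001
gripper_force: 0.0
```

```bash
python3 - <<'E'
from h import *
m=manip.camera_model('wrist');i=manip.capture('wrist');save('w11',i)
print(manip.get_obs()['tool_pos'],manip.get_obs()['ft_force'])
mk=((i.max(2)<40)*255).astype(np.uint8)
mk=cv2.morphologyEx(mk,cv2.MORPH_OPEN,np.ones((9,9)))
for c in cv2.findContours(mk[:170],0,1)[0]:
    (u,v),r=cv2.minEnclosingCircle(c);print(round(u),round(v),round(r,1),onz(m,u,v,.083).round(4))
for X in([.4297,-.3040,.083],[.4975,-.309,.083]):print('pred',px(m,X).round(1))
s=manip.capture('scene');np.save('s5.npy',s);print(tilt(s)[0],ecc(s)[0]);t=manip.capture('top')
save('end',np.vstack([s[160:260,140:400],t[120:220,130:390]]))
E
```

```text
[ 0.39679439 -0.3099569   0.18822399] [ 0.54128015 -0.17566076  0.42625658]
230 72 5.7 [ 0.4954 -0.3038  0.083 ]
249 72 9.2 [ 0.4937 -0.3186  0.083 ]
pred [240.5 154.8]
pred [236.2  68.3]
(0.895, 0, -2.58, 'tilt', np.float64(-0.0039)) (0.2, 0.99, [-0.2199999988079071, -2.640000104904175], -0.0077)
```

```bash
python3 -c "
from bench import manip
print(manip.sign_off())"
```

```text
the job is handed in; nothing more can be done
None
```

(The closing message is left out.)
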